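# Put the tray away in the snuggest slot of the lid organiser

## Robot

A 6-joint arm with a two-finger parallel gripper is mounted at the origin on the work surface. World frame = base frame: x ahead of the robot, y to its left, z up, the work surface at z = 0. Lengths are in mm, angles in rad, forces in N, time in s.
With the tool pointing down it reaches from about 375 to 825 mm from the base axis. Payload 5.5 kg.
Tool frame: the origin (TCP) lies at the very end of the fingers, on their centre line; the grasp point (between the pads) lies behind it (manip.grip_point_offset is the z of the grasp point in the tool frame, in mm); z points along the fingers, y is the direction in which the jaws open and shut (so a half turn about z gives the same grasp; the last joint's range is limited). The gripper opens to 85 mm and grips with 20 to 120 N. Pads are 22 mm wide; open, the fingers measure 114 mm over their backs; the gripper's body (76 mm by 85 mm) begins 54 mm behind the grasp point. The pads swing forward as they close: fully open they stand 13 mm farther back than shut.
Start: joints at [1.135, 0.314, -0.047, 1.21, 0, 1.571], TCP at [253.278, 543.917, 231.299] pointing down, gripper open.
Joint ranges: [-2.67, 2.67], [-0.69, 1.73], [-1.03, 1.25], [-2.08, 2.16], [-1.42, 1.45], [-3.14, 3.14]. Speed limits (rad/s): [2.39, 2.39, 3.01, 3.14, 3.14, 3.14].

## Interface

Orientations are given as a rotation vector (axis times angle).
In Python, from bench import manip gives the robot as it stands.
- The arm moves only by the tool servo_tool, never from a script. Its argument "deltas" is a list of rows, each an object of numbers: "dx", "dy", "dz": the shift along the tool's x, y, z in m; "ax", "ay", "az": the turn, a rotation vector about the tool's x, y, z in rad; "grip": the gripper's target within -1 to 1 (fully open at 1, half-way at 0, shut at -1). A call has 1 to 8 rows; each row shifts and turns the pose as measured when the row begins, along the tool's axes as they then stand; what a row does not reach is not made up. A row lasts 1/8 s, in which the tool goes at most 62.5 mm and 10.7 degrees, less where a joint would pass 70% of its speed; a pose out of reach is approached as far as the arm can. A call is refused whole if a number of a shift passes 0.0625 or a number of a turn 0.188, either way. A call with a gripper value outside its range is refused whole. The fingers move at their own pace and stop on an object; "force" is the grip in N (left out, the last holds). Time passes only in rows, so rows that do not move let the fingers close. It gives the time, the measured TCP pose, the force and the opening at its end, in the units of the state.
- manip.read_state(): the state, without advancing time (a new reading comes with each control period).
- manip.read_camera(name): name is "scene" or "top"; returns the picture (384x512x3 uint8, blue, green, red); there is no depth.
- manip.calibration(name): a dict with "fx", "fy", "cx", "cy" (pixels), "D" ([k1, k2, p1, p2, k3] as OpenCV has them; the pictures are not rectified), "eye" and "attitude" of the camera in the world. Camera axes: x right, y up, looking along -z (the intrinsics and any distortion apply to the point x, -y, -z); pixel columns grow to the right and rows downward; lengths in mm; the calibration is good to about 2 mm. A picture is of the moment at which its call begins. calibration takes no time and is no camera call.
- manip.sign_off(): hands the job in, once; it reports no verdict.
The state is a dict: "time_s": time; "qpos": joint angles; "dq": joint speeds; "joint_torque": joint torques, N m; "position": TCP position; "tcp_rot": TCP orientation; "force": force on the tool from outside, world axes, zero at the start; "moment": the same for the moment, N m; "grip_width": finger opening in mm.
Only numpy, scipy, OpenCV 4.12 (cv2) and the standard library are available. Lean on these libraries where they do the work, as an engineer would, in place of code of your own. Each camera call takes 0.05 s, during which the arm holds its last target.

## Task

Take the aluminium tray out of the drying stand and put it away on edge in the lid organiser: in the narrowest slot that takes it, right down on the slot's floor, midway along the slot and let go, so that the slot's spring clip holds it. How wide the slots are set shows only by trying, so offer it gently and never force it where it does not go. Leave the cups, the coffee pot and the canister where they are.

Things in the scene. Friction and masses are not known exactly. Their poses are not given: they have to be found in the camera images.
- tray: aluminium tray on its long edge, 0.2 to 0.3 kg: 120 mm long (x), 12 mm thick (y), 95 mm high (z up), long edges bevelled 3 mm at 45 degrees. A dished recess 68 x 27 mm in the middle of its -y face; the 36 mm band under its upper edge is flat on both faces: grip it there, across the thickness, from above. Origin: middle of the lower edge.
- stand: fixed wooden drying stand, base 104 x 150 x 12 mm. The tray starts upright and loose in its groove along x, 16 mm wide, 26 mm deep, floor 12 mm above the ledge. cup1 stands on the base, 72 mm from the groove to +y. Origin: on the ledge under the middle of the groove; z up.
- organiser: fixed lid organiser, base 84 (x) x 177 mm (y), five slots side by side along y, each running along x between 60 mm long ribs and open at both ends. Slot 1 (-y end) is narrowest, each next one 3.5 mm wider. A sliding comb sets all slots together; it is locked at an unknown setting: slot 1 is 1 to 11.5 mm wide, slot 5 15 to 25.5 mm.  Origin: on the ledge under its middle; z up.
- slot1 (a point): slot 1: foot of its fixed -y wall (a white rib 12 mm thick, top 40 mm above this point), mid-length, on the slot floor 6 mm above the ledge, at y = -70.25 mm in the organiser. The slot lies to +y of it; its +y wall is a thin steel leaf of the comb, top 42 mm above the floor, at unknown distance; it flexes 1 mm per 4 N, at most 2.5 mm. Axes as the organiser's.
- slot2 (a point): slot 2: foot of its fixed -y wall (a white rib 12 mm thick, top 40 mm above this point), mid-length, on the slot floor 6 mm above the ledge, at y = -46.75 mm in the organiser. The slot lies to +y of it; its +y wall is a thin steel leaf of the comb, top 42 mm above the floor, at unknown distance; it flexes 1 mm per 4 N, at most 2.5 mm. Axes as the organiser's.
- slot3 (a point): slot 3: foot of its fixed -y wall (a white rib 12 mm thick, top 40 mm above this point), mid-length, on the slot floor 6 mm above the ledge, at y = -19.75 mm in the organiser. The slot lies to +y of it; its +y wall is a thin steel leaf of the comb, top 42 mm above the floor, at unknown distance; it flexes 1 mm per 4 N, at most 2.5 mm. Axes as the organiser's.
- slot4 (a point): slot 4: foot of its fixed -y wall (a white rib 12 mm thick, top 40 mm above this point), mid-length, on the slot floor 6 mm above the ledge, at y = 10.75 mm in the organiser. The slot lies to +y of it; its +y wall is a thin steel leaf of the comb, top 42 mm above the floor, at unknown distance; it flexes 1 mm per 4 N, at most 2.5 mm. Axes as the organiser's.
- slot5 (a point): slot 5: foot of its fixed -y wall (a white rib 12 mm thick, top 40 mm above this point), mid-length, on the slot floor 6 mm above the ledge, at y = 44.75 mm in the organiser. The slot lies to +y of it; its +y wall is a thin steel leaf of the comb, top 42 mm above the floor, at unknown distance; it flexes 1 mm per 4 N, at most 2.5 mm. Axes as the organiser's.
- clip1 (a joint): spring clip of slot 1: round steel bar 50 mm long along x, its middle 31 mm above the slot floor, bulging 5 mm out of the leaf towards -y. Value: how far it is pressed back to +y, m (0 free, 0.005 flush with the leaf); it yields at 0.6 N, 2.1 N when flush; pushing the tray down past it takes a few newtons. A tray in its proper slot keeps it pressed back 1 mm or more.
- clip2 (a joint): spring clip of slot 2: round steel bar 50 mm long along x, its middle 31 mm above the slot floor, bulging 5 mm out of the leaf towards -y. Value: how far it is pressed back to +y, m (0 free, 0.005 flush with the leaf); it yields at 0.6 N, 2.1 N when flush; pushing the tray down past it takes a few newtons. A tray in its proper slot keeps it pressed back 1 mm or more.
- clip3 (a joint): spring clip of slot 3: round steel bar 50 mm long along x, its middle 31 mm above the slot floor, bulging 5 mm out of the leaf towards -y. Value: how far it is pressed back to +y, m (0 free, 0.005 flush with the leaf); it yields at 0.6 N, 2.1 N when flush; pushing the tray down past it takes a few newtons. A tray in its proper slot keeps it pressed back 1 mm or more.
- clip4 (a joint): spring clip of slot 4: round steel bar 50 mm long along x, its middle 31 mm above the slot floor, bulging 5 mm out of the leaf towards -y. Value: how far it is pressed back to +y, m (0 free, 0.005 flush with the leaf); it yields at 0.6 N, 2.1 N when flush; pushing the tray down past it takes a few newtons. A tray in its proper slot keeps it pressed back 1 mm or more.
- clip5 (a joint): spring clip of slot 5: round steel bar 50 mm long along x, its middle 31 mm above the slot floor, bulging 5 mm out of the leaf towards -y. Value: how far it is pressed back to +y, m (0 free, 0.005 flush with the leaf); it yields at 0.6 N, 2.1 N when flush; pushing the tray down past it takes a few newtons. A tray in its proper slot keeps it pressed back 1 mm or more.
- cup1: green glass cup, 58 mm high, 56 mm across the rim, on the drying stand; a bystander. Origin: middle of its underside.
- cup2: green glass cup like cup1, on the ledge near the organiser; a bystander. Origin: middle of its underside.
- cup3: green glass cup like cup1, near the middle of the ledge; a bystander. Origin: middle of its underside.
- cup4: green glass cup like cup1, near the back; a bystander. Origin: middle of its underside.
- dallah: matte grey ceramic coffee pot (dallah), 198 mm high, 120 mm wide body, at the back; a bystander. Origin: middle of its underside.
- canister: steel date canister with clip-on lid, 105 mm across, 134 mm high, at the back; a bystander. Origin: middle of its underside.
Not all that is in view belongs to the job. What is shaped like the tray but yellow is not meant.

How it is judged:
By the outcome, as a careful person would: the job done as asked, in the order asked, and still so for the second after the job is handed in, with the robot touching nothing.
It also fails if it takes over 64 s, if anything falls off the work surface, if the arm or the gripper's body presses on something with over 40 N, if the wrist force passes 120 N, or if a joint passes its speed limit or range.

## Working session

There is one attempt and no reset: what is moved stays moved. The work goes in short steps, Python scripts to look and compute and a tool call to move; the robot and the scene stay as the last step left them, time stands still between calls to the robot, and variables do not carry over. Pictures are saved under pics/ and viewed, and the job is handed in when it is done.

Besides the shell and the picture viewer there is one more tool, called by a JSON object that holds its "fn" and its "kwargs", one argument or row to a line. servo_tool: Moves the arm, as the interface text tells. Its arguments: {"type":"object","properties":{"deltas":{"type":"array"},"force":{"type":"number"}},"required":["deltas"]}

```bash
ls; mkdir -p pics
python3 - <<'E'
from bench import manip
import cv2
print(manip.read_state()); print(manip.grip_point_offset)
for n in ("scene","top"):
    print(n,manip.calibration(n)); cv2.imwrite(f"pics/{n}0.png",manip.read_camera(n))
E
```

```text
pics
{'time_s': 0.0, 'qpos': array([ 1.13501263e+00,  3.14210072e-01, -4.81037036e-02,  1.21024952e+00,
        1.68813533e-05,  1.57079348e+00]), 'dq': array([-8.77598046e-04, -3.35814470e-04, -8.21736966e-04,  4.01342001e-05,
        1.11223836e-04,  4.99519600e-04]), 'joint_torque': array([-4.45863225e-04, -5.39590108e+01,  3.39752483e+01,  1.88932900e-02,
       -2.29895932e-04, -7.05639621e-06]), 'position': array([253.0078409 , 543.36836167, 230.43337651]), 'tcp_rot': array([-6.79033021e-01, -3.06692156e+00,  2.70384723e-03]), 'force': array([-0.2276948 , -0.36450811,  0.03098613]), 'moment': array([-0.0224722 , -0.00609732,  0.00941598]), 'grip_width': 85.39263305826448}
-18.700000000000003
scene {'fx': 351.3590180035267, 'fy': 351.3590180035267, 'cx': 252.05407949389533, 'cy': 190.2420792024876, 'D': array([-0.09451901,  0.        ,  0.        ,  0.        ,  0.        ]), 'eye': array([897.71876326, 451.86784227, 772.58546027]), 'attitude': array([0.2805586 , 0.82965347, 2.38697694])}
top {'fx': 388.8866340481674, 'fy': 388.8866340481674, 'cx': 257.32146448200416, 'cy': 193.70770817248916, 'D': array([-0.00445533,  0.        ,  0.        ,  0.        ,  0.        ]), 'eye': array([501.46911474,  37.1847519 , 900.23704828]), 'attitude': array([ 0.06257083, -0.08563934, -1.5706331 ])}
```

View pics/scene0.png

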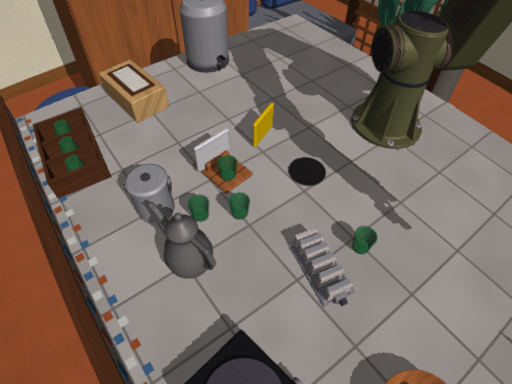

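View pics/top0.png

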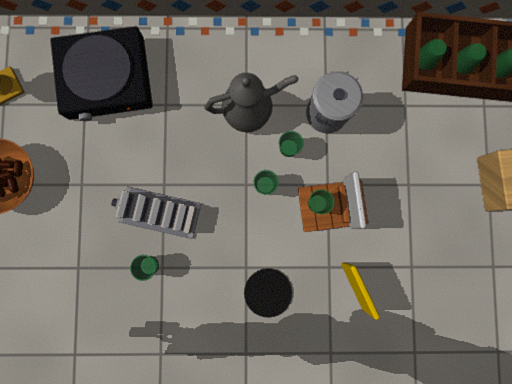

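```bash
cat > h.py <<'E'
import numpy as np, cv2
from scipy.spatial.transform import Rotation as R
from scipy.optimize import least_squares
from bench import manip
def proj(P,name):
    c=manip.calibration(name); Rm=R.from_rotvec(c['attitude']).as_matrix()
    q=(np.atleast_2d(P).astype(float)-c['eye'])@Rm; q=q*[1,-1,-1]
    K=np.array([[c['fx'],0,c['cx']],[0,c['fy'],c['cy']],[0,0,1]])
    return cv2.projectPoints(q.reshape(-1,1,3),np.zeros(3),np.zeros(3),K,np.array(c['D']))[0].reshape(-1,2)
def unproj(px,name,z):
    c=manip.calibration(name); Rm=R.from_rotvec(c['attitude']).as_matrix()
    K=np.array([[c['fx'],0,c['cx']],[0,c['fy'],c['cy']],[0,0,1]])
    u=cv2.undistortPoints(np.array(px,float).reshape(-1,1,2),K,np.array(c['D'])).reshape(-1,2)
    d=np.c_[u[:,0],-u[:,1],-np.ones(len(u))]@Rm.T
    return c['eye']+d*((z-c['eye'][2])/d[:,2])[:,None]
def crop(img,x0,y0,x1,y1,s,fn):
    o=cv2.resize(img[y0:y1,x0:x1],None,fx=s,fy=s,interpolation=cv2.INTER_CUBIC)
    for x in range((x0+9)//10*10,x1,10):
        cv2.line(o,((x-x0)*s+s//2,0),((x-x0)*s+s//2,6),(0,0,255),1); cv2.putText(o,str(x),((x-x0)*s,16),0,.35,(0,0,255),1)
    for y in range((y0+9)//10*10,y1,10):
        cv2.line(o,(0,(y-y0)*s+s//2),(6,(y-y0)*s+s//2),(0,0,255),1); cv2.putText(o,str(y),(8,(y-y0)*s+s//2+4),0,.35,(0,0,255),1)
    cv2.imwrite(fn,o)
E
python3 - <<'E'
from h import *
t=cv2.imread('pics/top0.png'); s=cv2.imread('pics/scene0.png')
crop(t,105,180,215,245,7,'pics/t_org.png')
crop(t,290,165,380,240,8,'pics/t_stand.png')
crop(s,280,220,370,310,6,'pics/s_org.png')
crop(s,185,120,265,195,8,'pics/s_stand.png')
E
```

```text
(no output)
```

View pics/t_org.png

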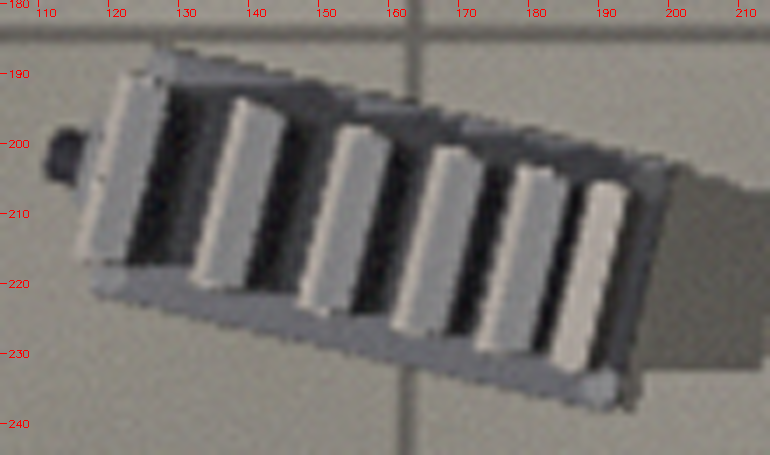

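View pics/t_stand.png

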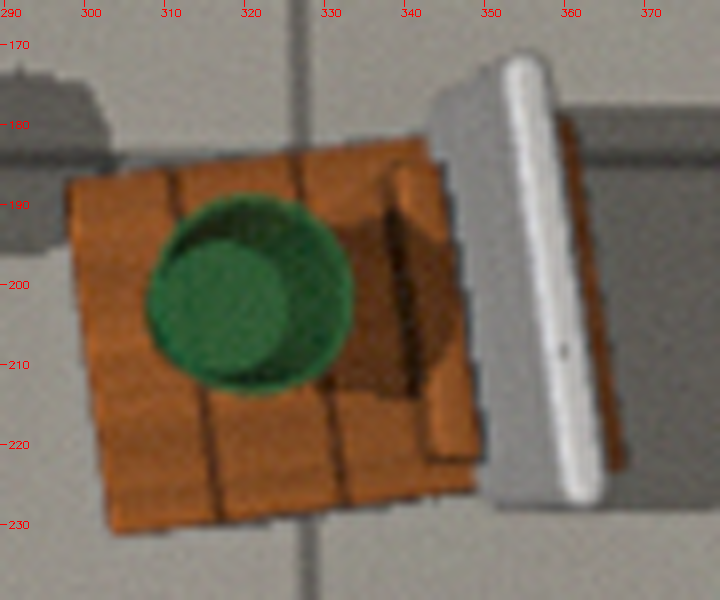

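View pics/s_org.png

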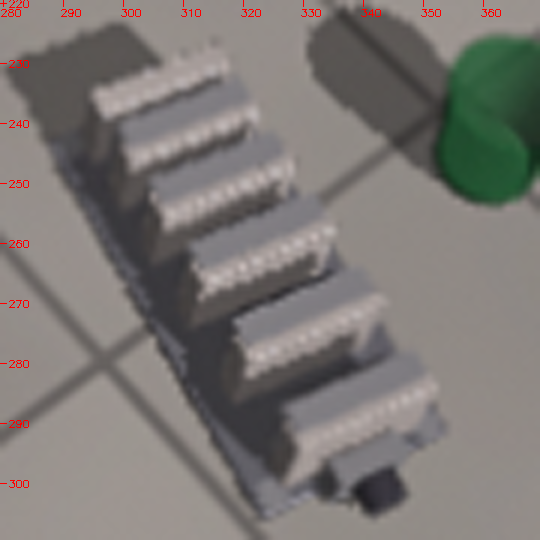

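View pics/s_stand.png

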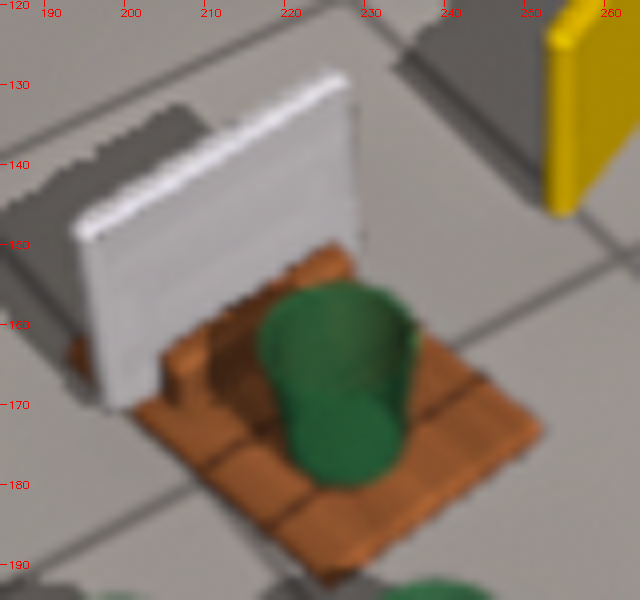

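```bash
cat > fit.py <<'E'
from h import *
def T(p,pts):
    x,y,a=p; c,s=np.cos(a),np.sin(a); pts=np.asarray(pts,float)
    return np.c_[x+c*pts[:,0]-s*pts[:,1], y+s*pts[:,0]+c*pts[:,1], pts[:,2]]
def edgeobs(img,p,segs,cam,rad,n=15):
    """segs: (P,Q,sign) sign = sign of brightness change along local normal (inside dir)"""
    g=cv2.GaussianBlur(cv2.cvtColor(img,cv2.COLOR_BGR2GRAY),(0,0),.6).astype(np.float32)
    obs=[]
    for P,Q,I in segs:  # I: interior point (bright side)
        t=np.linspace(.12,.88,n)[:,None]; L=np.array(P)*(1-t)+np.array(Q)*t
        px=proj(T(p,L),cam); ip=proj(T(p,[I]),cam)[0]
        d=px[-1]-px[0]; nn=np.array([-d[1],d[0]])/np.linalg.norm(d)
        if nn@(ip-px.mean(0))<0: nn=-nn
        o=np.arange(-rad,rad+.01,.1)
        prof=np.zeros(len(o))
        S=px[:,None]+o[None,:,None]*nn
        v=cv2.remap(g,S[...,0].astype(np.float32),S[...,1].astype(np.float32),cv2.INTER_CUBIC).mean(0)
        gr=np.gradient(v,o); k=np.argmax(gr[3:-3])+3
        obs.append((o[k],gr[k],L.mean(0),nn,px.mean(0)+o[k]*nn))
    return obs
def fit(p,sets,rad=3,it=8,w=None,verbose=True):
    p=np.array(p,float)
    for i in range(it):
        ob=[(c,o) for cam,img,segs in sets for c,o in [(cam,q) for q in edgeobs(img,p,segs,cam,max(rad*(.8**i),1.2))]]
        def f(q): return [((proj(T(q,[o[2]]),c)[0]-o[4])@o[3]) for c,o in ob]
        r=least_squares(f,p,loss='soft_l1',f_scale=.4,x_scale=[1,1,.01]); p=r.x
    if verbose: print('pose',p[:2].round(2),np.degrees(p[2]).round(2),'res',np.round(f(p),2))
    return p
ribs=[(-82.25,-70.25),(-58.75,-46.75),(-31.75,-19.75),(-1.25,10.75),(32.75,44.75),(70.25,82.25)]
def ribsegs(sides='lr',ends=True):
    s=[]
    for a,b in ribs:
        m=(0,(a+b)/2,46)
        if 'r' in sides: s.append(((-30,a,46),(30,a,46),m))
        if 'l' in sides: s.append(((-30,b,46),(30,b,46),m))
        if ends: s+= [((30,a,46),(30,b,46),m),((-30,a,46),(-30,b,46),m)]
    return s
E
python3 - <<'E'
from fit import *
t=cv2.imread('pics/top0.png'); s=cv2.imread('pics/scene0.png')
c=unproj([(124,203),(590,0)][:1]+[(122.5,202.5),(190,218.5)],'top',46); print(c.round(1))
a=c[1];b=c[2]; v=a-b; yaw=np.arctan2(v[1],v[0])-np.pi/2; p0=[*((a+b)/2)[:2],yaw]; print(p0)
po=fit(p0,[('top',t,ribsegs())])
# check scene
q=proj(T(po,[(30,-82.25,46),(-30,-82.25,46),(30,82.25,46),(-30,82.25,46)]),'scene');print(q.round(1))
ps=fit(po,[('scene',s,ribsegs())],rad=4)
# tray: top-edge z=107
c=unproj([(354,173),(361,226)],'top',107); print(c.round(1),np.linalg.norm(c[0]-c[1]))
v=c[0]-c[1]; pt=[*c.mean(0)[:2],np.arctan2(v[1],v[0])]; print(pt)
cc=unproj([(194.5,148),(227,130)],'scene',107);print(cc.round(1))
cb=unproj([(297,187),(348,226)],'top',12);print('base',cb.round(1))
st=manip.read_state(); print(R.from_rotvec(st['tcp_rot']).as_matrix().round(3))
E
```

```text
[[562.  316.8  46. ]
 [563.1 320.2  46. ]
 [527.9 172.   46. ]]
[np.float64(545.4734223287428), np.float64(246.070597145571), np.float64(-0.23325458682593636)]Traceback (most recent call last):
  File "<stdin>", line 5, in <module>
  File "fit.py", line 26, in fit
    r=least_squares(f,p,loss='soft_l1',f_scale=.4,x_scale=[1,1,.01]); p=r.x
    return func(*args, **kwargs)
    result = trf(vector_fun.fun, vector_fun.jac, x0, f0, J0, lb, ub, ftol, xtol,
                 gtol, max_nfev, x_scale, loss_function, tr_solver,
                 tr_options.copy(), verbose, callback=callback_wrapped)
    return trf_no_bounds(
        fun, jac, x0, f0, J0, ftol, xtol, gtol, max_nfev, x_scale,
        loss_function, tr_solver, tr_options, verbose, callback=callback)
    J = jac(x)
    self._update_jac()
    ~~~~~~~~~~~~~~~~^^
    self.J = self.jac_wrapped(xp_copy(self.x), f0=self.f)
             ~~~~~~~~~~~~~~~~^^^^^^^^^^^^^^^^^^^^^^^^^^^^
    J, dct = approx_derivative(
             ~~~~~~~~~~~~~~~~~^
        self.fun,
        ^^^^^^^^^
    ...<2 lines>...
        **self.finite_diff_options,
     
[... 319 characters left out ...]
    ^^^
    df = [f_eval - f0 for f_eval in f_evals]
                                    ^^^^^^^
    f = np.atleast_1d(self.fun(x, *self.args, **self.kwargs))
                      ~~~~~~~~^^^^^^^^^^^^^^^^^^^^^^^^^^^^^^
    return np.atleast_1d(self.fun(x))
                         ~~~~~~~~^^^
    return self.f(x, *self.args, **self.kwargs)
           ~~~~~~^^^^^^^^^^^^^^^^^^^^^^^^^^^^^^
  File "fit.py", line 25, in f
    def f(q): return [((proj(T(q,[o[2]]),c)[0]-o[4])@o[3]) for c,o in ob]
                        ~~~~^^^^^^^^^^^^^^^
  File "h.py", line 6, in proj
    c=manip.calibration(name); Rm=R.from_rotvec(c['attitude']).as_matrix()
ValueError: time passes only in moves, steps and waits
```

```bash
python3 - <<'E'
from bench import manip
import pickle
pickle.dump({n:manip.calibration(n) for n in("scene","top")},open('cal.pkl','wb'))
E
sed -i 's/manip.calibration(name)/CAL[name]/; s/^from bench import manip/from bench import manip\nimport pickle\nCAL=pickle.load(open("cal.pkl","rb"))/' h.py
cat > a.py <<'E'
from fit import *
t=cv2.imread('pics/top0.png'); s=cv2.imread('pics/scene0.png')
p0=[545.5,246,-.233]
po=fit(p0,[('top',t,ribsegs())])
q=proj(T(po,[(30,-82.25,46),(-30,-82.25,46),(30,82.25,46),(-30,82.25,46)]),'scene');print(q.round(1))
ps=fit(po,[('scene',s,ribsegs())],rad=4)
c=unproj([(354,173),(361,226)],'top',107); print(c.round(1),np.linalg.norm(c[0]-c[1]))
v=c[0]-c[1]; pt=[*c.mean(0)[:2],np.arctan2(v[1],v[0])]; print(pt)
cc=unproj([(194.5,148),(227,130)],'scene',107);print(cc.round(1))
cb=unproj([(297,187),(348,226)],'top',12);print('base',cb.round(1))
st=manip.read_state(); print(R.from_rotvec(st['tcp_rot']).as_matrix().round(3),st['time_s'])
E
python3 a.py
```

```text
pose [543.74 248.59] -12.87 res [-0.38  0.48 -0.13 -0.17  0.82  0.28 -0.12 -0.08  0.82  0.28 -0.01 -0.09
  0.82  0.18 -0.1   0.    0.82  0.38 -0.29 -0.21  0.82  0.48 -0.38 -0.62]
[[293.4 235.8]
 [315.1 227.3]
 [328.6 295.7]
 [351.9 285. ]]
pose [542.21 253.37] -12.56 res [ 0.94 -0.94 -0.32 -0.18 -0.76 -0.94 -0.11 -0.49 -0.56 -0.64 -0.1  -0.2
 -0.55 -0.35 -0.29 -0.21 -0.85  0.05 -0.08  0.38 -0.65 -0.15  0.43  0.07]
[[ 619.4 -174.5  107. ]
 [ 510.2 -186.1  107. ]] 109.85326738515103
[np.float64(564.8272750190292), np.float64(-180.3346473049724), np.float64(0.10569293068764068)]
[[ 619.1 -178.1  107. ]
 [ 508.9 -185.7  107. ]]
base [[ 601.   -67.3   12. ]
 [ 511.3 -183.    12. ]]
[[-0.907  0.422 -0.001]
 [ 0.422  0.907 -0.001]
 [-0.    -0.002 -1.   ]] 0.1
```

```bash
cat > b.py <<'E'
from fit import *
t=cv2.imread('pics/top0.png'); s=cv2.imread('pics/scene0.png')
def seg2():
    S=ribsegs('l',True); a,b=ribs[0]; S.append(((-30,a,46),(30,a,46),(0,(a+b)/2,46))); return S
po=fit([544,249,-.225],[('top',t,seg2())],rad=2)
pb=fit(po,[('top',t,seg2()),('scene',s,seg2())],rad=3)
for cam,im,nm,(x0,y0,x1,y1),k in (('top',t,'t',(105,180,215,245),7),('scene',s,'s',(280,220,370,310),6)):
    o=cv2.resize(im[y0:y1,x0:x1],None,fx=k,fy=k,interpolation=cv2.INTER_CUBIC)
    for p,col in((po,(0,255,0)),(pb,(0,0,255))):
        for a,b in ribs:
            q=(proj(T(p,[(-30,a,46),(30,a,46),(30,b,46),(-30,b,46)]),cam)-[x0,y0]+.5)*k
            cv2.polylines(o,[q.round().astype(int)],True,col,1)
    cv2.imwrite(f'pics/ov_{nm}.png',o)
m=(0,0,107)
ts=[((-60,-3,107),(60,-3,107),m),((-60,6,104),(60,6,104),m),((60,-6,104),(60,6,104),m),((-60,-6,104),(-60,6,104),m)]
pt=fit([565,-181,.106],[('top',t,ts)],rad=2)
ts2=[((-60,-6,104),(60,-6,104),m),((-60,-6,104),(-60,6,104),m)]
ps=fit(pt,[('scene',s,ts2)],rad=3)
for p in(pt,ps):print(proj(T(p,[(-60,0,107),(60,0,107)]),'top').round(1),proj(T(p,[(-60,-3,107),(60,-3,107)]),'scene').round(1))
for cam,im,nm,(x0,y0,x1,y1),k in (('top',t,'t',(290,165,380,240),8),('scene',s,'s',(185,120,265,195),8)):
    o=cv2.resize(im[y0:y1,x0:x1],None,fx=k,fy=k,interpolation=cv2.INTER_CUBIC)
    for p,col in((pt,(0,255,0)),(ps,(0,0,255))):
      for h in ((3,107),(6,104)):
        q=(proj(T(p,[(-60,-h[0],h[1]),(60,-h[0],h[1]),(60,h[0],h[1]),(-60,h[0],h[1])]),cam)-[x0,y0]+.5)*k
        cv2.polylines(o,[q.round().astype(int)],True,col,1)
    cv2.imwrite(f'pics/ovt_{nm}.png',o)
E
python3 b.py; python3 -c "
import cv2,numpy as np
a,b=cv2.imread('pics/ov_t.png'),cv2.imread('pics/ov_s.png')
cv2.imwrite('pics/ovA.png',cv2.copyMakeBorder(a,0,0,0,0,0));
c,d=cv2.imread('pics/ovt_t.png'),cv2.imread('pics/ovt_s.png')
cv2.imwrite('pics/ovB.png',np.hstack([cv2.resize(c,(400,333)),cv2.resize(d,(400,333*1))]))"
```

```text
pose [543.92 249.39] -12.87 res [ 0.2  -0.04 -0.16  0.1  -0.23 -0.17  0.   -0.01  0.01 -0.1  -0.09  0.09
 -0.4  -0.26 -0.34  0.   -0.34 -0.56 -0.1 ]
pose [543.01 249.97] -12.62 res [-0.05  0.11 -0.51  0.05  0.23 -0.53 -0.15  0.45 -0.55 -0.35  0.38 -0.48
 -0.15  0.31 -0.71 -0.35  0.33 -0.94  0.05 -0.24 -0.87  0.47  0.05 -0.76
  0.16  0.35 -0.74  0.44  0.85 -0.82  0.32  0.85 -0.8   0.9   0.74 -0.67
  0.77  0.64]
pose [ 571.2  -190.53] 23.57 res [-0.05 -0.05  0.15  0.15]
pose [ 547.54 -197.76] 23.58 res [-0. -0.]
[[374.7 223. ]
 [350.1 169.8]] [[218.3 125.2]
 [193.5 151.2]]
[[378.6 234.7]
 [353.8 181.1]] [[223.9 120.6]
 [199.7 145.9]]
```

View pics/ov_t.png

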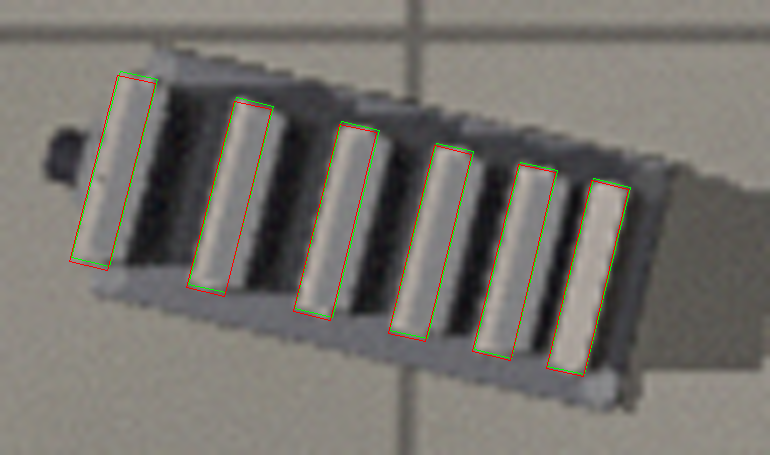

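View pics/ov_s.png

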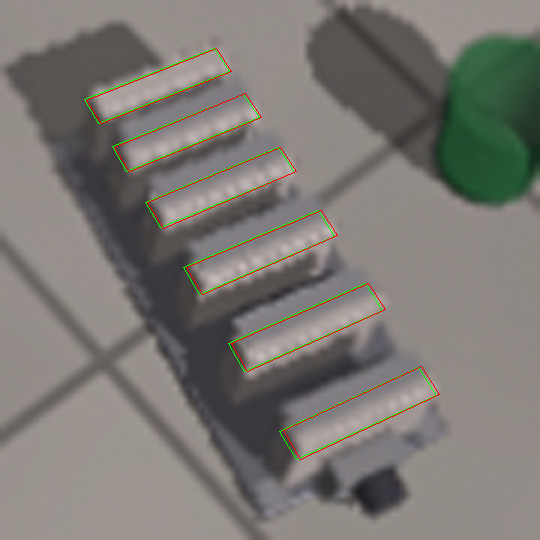

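View pics/ovt_t.png

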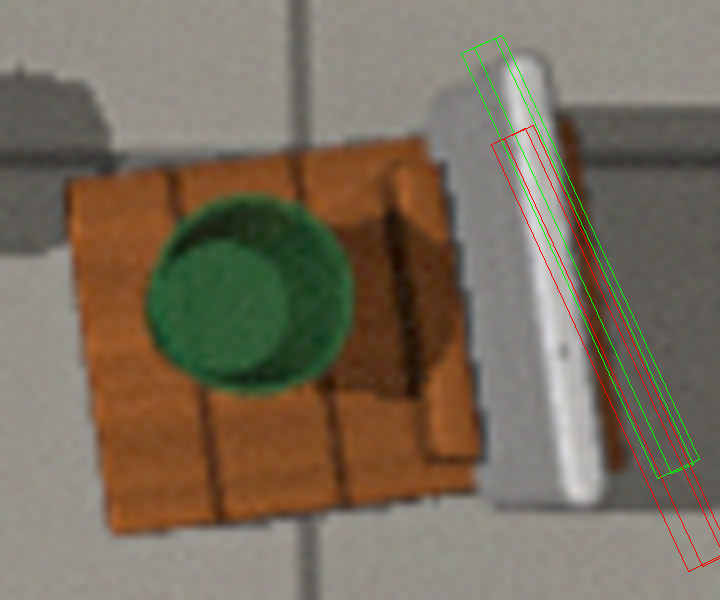

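View pics/ovt_s.png

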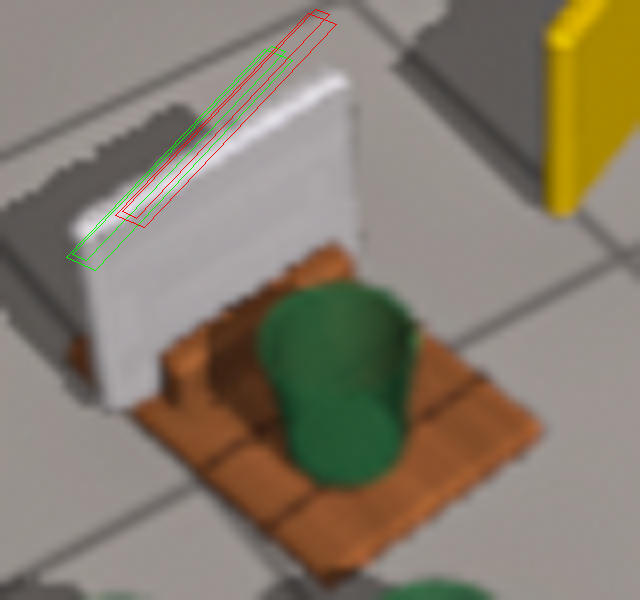

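```bash
cat > c.py <<'E'
from fit import *
def z2p(X,x0,k): return x0+X/k-.5
top=[(z2p(523,290,8),z2p(53,165,8)),(z2p(583,290,8),z2p(505,165,8))]
# scene: top strip ends: near-left end, far-right end
sc=[(z2p(342,185,8),z2p(78,120,8)),(z2p(86,185,8),z2p(230,120,8))]
c=unproj(top,'top',106); print(c.round(1),np.linalg.norm(c[0]-c[1]),c.mean(0),np.degrees(np.arctan2(*(c[0]-c[1])[1::-1])))
c=unproj(sc,'scene',106); print(c.round(1),np.linalg.norm(c[0]-c[1]),c.mean(0),np.degrees(np.arctan2(*(c[0]-c[1])[1::-1])))
# stand base corners z=12: top picks
b=[(z2p(67,290,8),z2p(182,165,8)),(z2p(112,290,8),z2p(532,165,8)),(z2p(478,290,8),z2p(490,165,8)),(z2p(428,290,8),z2p(140,165,8))]
c=unproj(b,'top',12);print(c.round(1)); print(np.degrees(np.arctan2(*(c[0]-c[1])[1::-1])))
E
python3 c.py
```

```text
[[ 623.5 -176.7  106. ]
 [ 506.9 -189.1  106. ]] 117.27409727851443 [ 565.21050814 -182.93602072  106.        ] 6.078246367122703
[[ 506.  -188.8  106. ]
 [ 617.5 -177.   106. ]] 112.1324175031688 [ 561.74498517 -182.91733831  106.        ] -173.92692680920678
[[ 600.4  -69.3   12. ]
 [ 500.1  -81.    12. ]
 [ 511.9 -185.9   12. ]
 [ 612.6 -173.9   12. ]]
6.638555632504443
```

```bash
cat > plan.py <<'E'
from h import *
import sys
# usage: plan.py x y z yaw_of_tool_y_deg nrows   (pointing straight down)
def rows(pos,yawdeg,n):
    st=manip.read_state(); p=st['position']; M=R.from_rotvec(st['tcp_rot'])
    a=np.radians(yawdeg); ty=np.array([np.cos(a),np.sin(a),0]); tz=np.array([0,0,-1.]); tx=np.cross(ty,tz)
    G=R.from_matrix(np.c_[tx,ty,tz]); rv=(M.inv()*G).as_rotvec()
    print('now',p.round(1),'F',st['force'].round(2),'w',round(st['grip_width'],1),'t',round(st['time_s'],2),'rotleft',rv.round(4),'q6',st['qpos'][5].round(2))
    for i in range(n):
        Mi=M*R.from_rotvec(rv*i/n); d=Mi.inv().apply((np.array(pos)-p)/n)
        print('{"dx":%.4f,"dy":%.4f,"dz":%.4f,"ax":%.3f,"ay":%.3f,"az":%.3f}'%(*(d/1000),*(rv/n)))
if __name__=='__main__':
    a=list(map(float,sys.argv[1:])); rows(a[:3],a[3],int(a[4]))
E
python3 plan.py 564 -183 170 96.3 15
```

```text
now [253.1 543.4 230.5] F [ 0.77  0.54 -0.52] w 85.4 t 0.1 rotleft [-1.500e-03 -4.000e-04 -5.457e-01] q6 1.57
{"dx":-0.0392,"dy":-0.0351,"dz":0.0041,"ax":-0.000,"ay":-0.000,"az":-0.036}
{"dx":-0.0379,"dy":-0.0366,"dz":0.0041,"ax":-0.000,"ay":-0.000,"az":-0.036}
{"dx":-0.0366,"dy":-0.0379,"dz":0.0041,"ax":-0.000,"ay":-0.000,"az":-0.036}
{"dx":-0.0352,"dy":-0.0392,"dz":0.0041,"ax":-0.000,"ay":-0.000,"az":-0.036}
{"dx":-0.0337,"dy":-0.0405,"dz":0.0041,"ax":-0.000,"ay":-0.000,"az":-0.036}
{"dx":-0.0322,"dy":-0.0417,"dz":0.0041,"ax":-0.000,"ay":-0.000,"az":-0.036}
{"dx":-0.0307,"dy":-0.0428,"dz":0.0041,"ax":-0.000,"ay":-0.000,"az":-0.036}
{"dx":-0.0291,"dy":-0.0439,"dz":0.0041,"ax":-0.000,"ay":-0.000,"az":-0.036}
{"dx":-0.0275,"dy":-0.0449,"dz":0.0041,"ax":-0.000,"ay":-0.000,"az":-0.036}
{"dx":-0.0258,"dy":-0.0459,"dz":0.0041,"ax":-0.000,"ay":-0.000,"az":-0.036}
{"dx":-0.0242,"dy":-0.0468,"dz":0.0041,"ax":-0.000,"ay":-0.000,"az":-0.036}
{"dx":-0.0224,"dy":-0.0477,"dz":0.0041,"ax":-0.000,"ay":-0.000,"az":-0.036}
{"dx":-0.0207,"dy":-0.0484,"dz":0.0040,"ax":-0.000,"ay":-0.000,"az":-0.036}
{"dx":-0.0189,"dy":-0.0492,"dz":0.0040,"ax":-0.000,"ay":-0.000,"az":-0.036}
{"dx":-0.0171,"dy":-0.0498,"dz":0.0040,"ax":-0.000,"ay":-0.000,"az":-0.036}
```

{"fn": "servo_tool", "kwargs": {
  "deltas": [
    {"dx": -0.039,"dy": -0.035,"dz": 0.003,"az": -0.036,"grip": 0.0},
    {"dx": -0.038,"dy": -0.037,"dz": 0.003,"az": -0.036,"grip": 0.0},
    {"dx": -0.037,"dy": -0.038,"dz": 0.003,"az": -0.036,"grip": 0.0},
    {"dx": -0.035,"dy": -0.039,"dz": 0.003,"az": -0.036,"grip": 0.0},
    {"dx": -0.034,"dy": -0.04,"dz": 0.003,"az": -0.036,"grip": 0.0},
    {"dx": -0.032,"dy": -0.042,"dz": 0.003,"az": -0.036,"grip": 0.0},
    {"dx": -0.031,"dy": -0.043,"dz": 0.003,"az": -0.036,"grip": 0.0},
    {"dx": -0.029,"dy": -0.044,"dz": 0.003,"az": -0.036,"grip": 0.0}
  ]
}}

```text
invalid input
```

```bash
python3 plan.py 564 -183 170 96.3 8
```

```text
now [253.1 543.4 230.5] F [ 0.77  0.54 -0.52] w 85.4 t 0.1 rotleft [-1.500e-03 -4.000e-04 -5.457e-01] q6 1.57
{"dx":-0.0736,"dy":-0.0659,"dz":0.0077,"ax":-0.000,"ay":-0.000,"az":-0.068}
{"dx":-0.0689,"dy":-0.0708,"dz":0.0077,"ax":-0.000,"ay":-0.000,"az":-0.068}
{"dx":-0.0639,"dy":-0.0753,"dz":0.0076,"ax":-0.000,"ay":-0.000,"az":-0.068}
{"dx":-0.0586,"dy":-0.0795,"dz":0.0076,"ax":-0.000,"ay":-0.000,"az":-0.068}
{"dx":-0.0531,"dy":-0.0833,"dz":0.0076,"ax":-0.000,"ay":-0.000,"az":-0.068}
{"dx":-0.0473,"dy":-0.0867,"dz":0.0076,"ax":-0.000,"ay":-0.000,"az":-0.068}
{"dx":-0.0413,"dy":-0.0897,"dz":0.0076,"ax":-0.000,"ay":-0.000,"az":-0.068}
{"dx":-0.0350,"dy":-0.0923,"dz":0.0076,"ax":-0.000,"ay":-0.000,"az":-0.068}
```

{"fn": "servo_tool", "kwargs": {
  "deltas": [
    {"dx": -0.039,"dy": -0.035,"dz": 0.003,"ax": 0.0,"ay": 0.0,"az": -0.036,"grip": 0.0},
    {"dx": -0.038,"dy": -0.037,"dz": 0.003,"ax": 0.0,"ay": 0.0,"az": -0.036,"grip": 0.0},
    {"dx": -0.037,"dy": -0.038,"dz": 0.003,"ax": 0.0,"ay": 0.0,"az": -0.036,"grip": 0.0},
    {"dx": -0.035,"dy": -0.039,"dz": 0.003,"ax": 0.0,"ay": 0.0,"az": -0.036,"grip": 0.0},
    {"dx": -0.034,"dy": -0.04,"dz": 0.003,"ax": 0.0,"ay": 0.0,"az": -0.036,"grip": 0.0},
    {"dx": -0.032,"dy": -0.042,"dz": 0.003,"ax": 0.0,"ay": 0.0,"az": -0.036,"grip": 0.0},
    {"dx": -0.031,"dy": -0.043,"dz": 0.003,"ax": 0.0,"ay": 0.0,"az": -0.036,"grip": 0.0},
    {"dx": -0.029,"dy": -0.044,"dz": 0.003,"ax": 0.0,"ay": 0.0,"az": -0.036,"grip": 0.0}
  ],
  "force": 40
}}

```text
time_s: 1.1
position: [423.1, 147.2, 203.5]
tcp_rot: [-0.205, -3.133, 0.006]
force: [0.8, 0.5, 0.4]
grip_width: 42.9
```

```bash
python3 plan.py 564 -183 170 96.3 8
```

```text
now [423.1 147.2 203.5] F [0.85 0.46 0.42] w 42.9 t 1.1 rotleft [-0.0035 -0.0018 -0.2404] q6 0.47
{"dx":-0.0228,"dy":-0.0386,"dz":0.0043,"ax":-0.000,"ay":-0.000,"az":-0.030}
{"dx":-0.0217,"dy":-0.0393,"dz":0.0043,"ax":-0.000,"ay":-0.000,"az":-0.030}
{"dx":-0.0205,"dy":-0.0399,"dz":0.0043,"ax":-0.000,"ay":-0.000,"az":-0.030}
{"dx":-0.0193,"dy":-0.0405,"dz":0.0043,"ax":-0.000,"ay":-0.000,"az":-0.030}
{"dx":-0.0180,"dy":-0.0411,"dz":0.0042,"ax":-0.000,"ay":-0.000,"az":-0.030}
{"dx":-0.0168,"dy":-0.0416,"dz":0.0042,"ax":-0.000,"ay":-0.000,"az":-0.030}
{"dx":-0.0155,"dy":-0.0421,"dz":0.0042,"ax":-0.000,"ay":-0.000,"az":-0.030}
{"dx":-0.0143,"dy":-0.0426,"dz":0.0042,"ax":-0.000,"ay":-0.000,"az":-0.030}
```

{"fn": "servo_tool", "kwargs": {
  "deltas": [
    {"dx": -0.023,"dy": -0.039,"dz": 0.003,"az": -0.03},
    {"dx": -0.022,"dy": -0.039,"dz": 0.003,"az": -0.03},
    {"dx": -0.02,"dy": -0.04,"dz": 0.003,"az": -0.03},
    {"dx": -0.019,"dy": -0.04,"dz": 0.003,"az": -0.03},
    {"dx": -0.018,"dy": -0.041,"dz": 0.003,"az": -0.03},
    {"dx": -0.017,"dy": -0.042,"dz": 0.003,"az": -0.03},
    {"dx": -0.016,"dy": -0.042,"dz": 0.003,"az": -0.03},
    {"dx": -0.014,"dy": -0.043,"dz": 0.003,"az": -0.03}
  ],
  "force": 40
}}

```text
invalid input
```

```bash
python3 plan.py 564 -183 76 96.3 3
python3 - <<'E'
from h import *
t=manip.read_camera('top');cv2.imwrite('pics/top1.png',t);crop(t,290,130,410,240,6,'pics/top1c.png')
E
```

```text
now [423.1 147.2 203.5] F [0.85 0.46 0.42] w 42.9 t 1.1 rotleft [-0.0035 -0.0018 -0.2404] q6 0.47
{"dx":-0.0609,"dy":-0.1029,"dz":0.0428,"ax":-0.001,"ay":-0.001,"az":-0.080}
{"dx":-0.0525,"dy":-0.1075,"dz":0.0427,"ax":-0.001,"ay":-0.001,"az":-0.080}
{"dx":-0.0437,"dy":-0.1114,"dz":0.0426,"ax":-0.001,"ay":-0.001,"az":-0.080}
```

View pics/top1c.png

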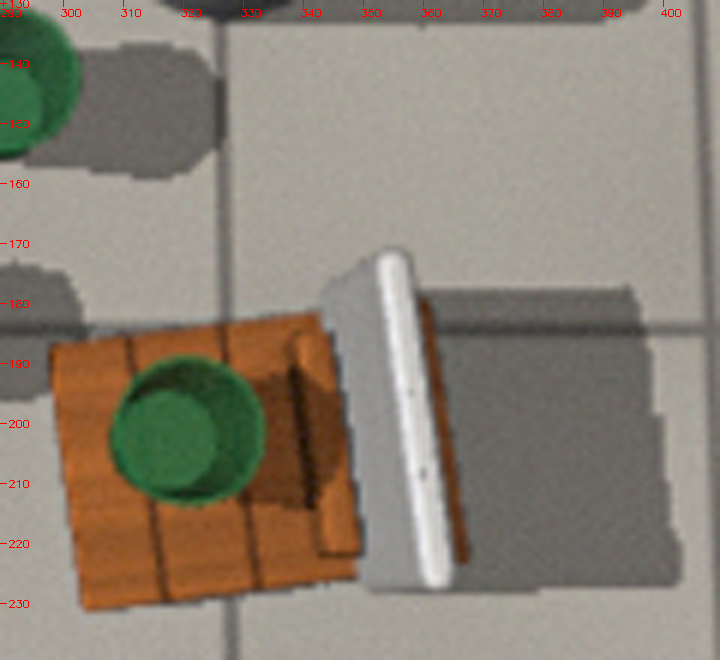

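{"fn": "servo_tool", "kwargs": {
  "deltas": [
    {"dx": -0.023,"dy": -0.039,"dz": 0.003,"ax": 0,"ay": 0,"az": -0.03,"grip": 0},
    {"dx": -0.022,"dy": -0.039,"dz": 0.003,"ax": 0,"ay": 0,"az": -0.03,"grip": 0},
    {"dx": -0.02,"dy": -0.04,"dz": 0.003,"ax": 0,"ay": 0,"az": -0.03,"grip": 0},
    {"dx": -0.019,"dy": -0.04,"dz": 0.003,"ax": 0,"ay": 0,"az": -0.03,"grip": 0},
    {"dx": -0.018,"dy": -0.041,"dz": 0.003,"ax": 0,"ay": 0,"az": -0.03,"grip": 0},
    {"dx": -0.017,"dy": -0.042,"dz": 0.003,"ax": 0,"ay": 0,"az": -0.03,"grip": 0},
    {"dx": -0.016,"dy": -0.042,"dz": 0.003,"ax": 0,"ay": 0,"az": -0.03,"grip": 0},
    {"dx": -0.014,"dy": -0.043,"dz": 0.003,"ax": 0,"ay": 0,"az": -0.03,"grip": 0}
  ],
  "force": 40
}}

```text
time_s: 2.15
position: [567.3, -197.7, 178.6]
tcp_rot: [0.177, -3.132, 0.009]
force: [0.9, 0.6, -0.1]
grip_width: 42.8
```

```bash
python3 plan.py 564 -183 76 96.3 3
python3 - <<'E'
from h import *
t=manip.read_camera('scene');cv2.imwrite('pics/sc1.png',t);crop(t,160,60,290,200,5,'pics/sc1c.png')
E
```

```text
now [ 567.3 -197.7  178.6] F [ 0.85  0.59 -0.12] w 42.8 t 2.15 rotleft [-0.0055 -0.0044  0.0028] q6 -0.44
{"dx":0.0004,"dy":0.0052,"dz":0.0342,"ax":-0.002,"ay":-0.001,"az":0.001}
{"dx":0.0004,"dy":0.0051,"dz":0.0342,"ax":-0.002,"ay":-0.001,"az":0.001}
{"dx":0.0005,"dy":0.0050,"dz":0.0342,"ax":-0.002,"ay":-0.001,"az":0.001}
```

View pics/sc1c.png

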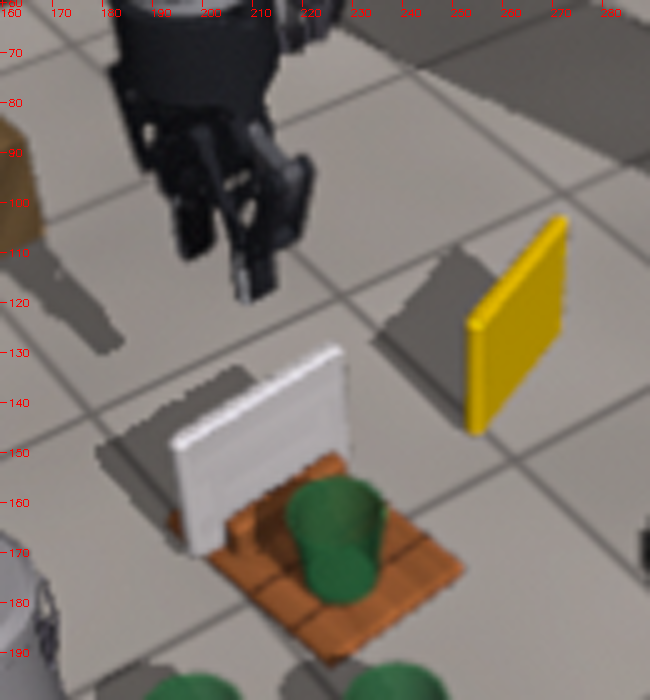

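{"fn": "servo_tool", "kwargs": {
  "deltas": [
    {"dx": 0.001,"dy": 0.015,"dz": 0.01,"ax": -0.005,"ay": -0.004,"az": 0.003,"grip": 0},
    {"dx": 0,"dy": 0,"dz": 0.02,"ax": 0,"ay": 0,"az": 0,"grip": 0}
  ],
  "force": 40
}}

```text
time_s: 2.45
position: [566.8, -188.0, 146.8]
tcp_rot: [-0.164, 3.136, -0.006]
force: [0.2, -0.0, 0.1]
grip_width: 42.4
```

```bash
python3 plan.py 564 -183 76 96.3 3
```

```text
now [ 566.8 -188.   146.8] F [ 0.25 -0.04  0.1 ] w 42.4 t 2.45 rotleft [-0.004   0.0013 -0.0056] q6 -0.42
{"dx":0.0008,"dy":0.0018,"dz":0.0236,"ax":-0.001,"ay":0.000,"az":-0.002}
{"dx":0.0008,"dy":0.0018,"dz":0.0236,"ax":-0.001,"ay":0.000,"az":-0.002}
{"dx":0.0008,"dy":0.0018,"dz":0.0236,"ax":-0.001,"ay":0.000,"az":-0.002}
```

{"fn": "servo_tool", "kwargs": {
  "deltas": [
    {"dx": 0.002,"dy": 0.005,"dz": 0.015,"ax": -0.002,"ay": 0,"az": -0.003,"grip": 0},
    {"dx": 0.001,"dy": 0.002,"dz": 0.02,"ax": -0.002,"ay": 0,"az": -0.002,"grip": 0},
    {"dx": 0,"dy": 0,"dz": 0.02,"ax": 0,"ay": 0,"az": 0,"grip": 0},
    {"dx": 0,"dy": 0,"dz": 0.008,"ax": 0,"ay": 0,"az": 0,"grip": 0}
  ],
  "force": 40
}}

```text
time_s: 2.95
position: [559.0, -174.4, 78.9]
tcp_rot: [0.179, -3.133, -0.006]
force: [-0.1, 0.7, -0.5]
grip_width: 43.2
```

```bash
python3 plan.py 564 -183 76 96.3 1;python3 - <<'E'
from h import *
t=manip.read_camera('scene');cv2.imwrite('pics/sc2.png',t);crop(t,160,80,290,200,5,'pics/sc2c.png')
E
```

```text
now [ 559.  -174.4   78.9] F [-0.09  0.74 -0.52] w 43.2 t 2.95 rotleft [ 0.0043 -0.0034  0.004 ] q6 -0.42
{"dx":-0.0040,"dy":-0.0091,"dz":0.0029,"ax":0.004,"ay":-0.003,"az":0.004}
```

View pics/sc2c.png

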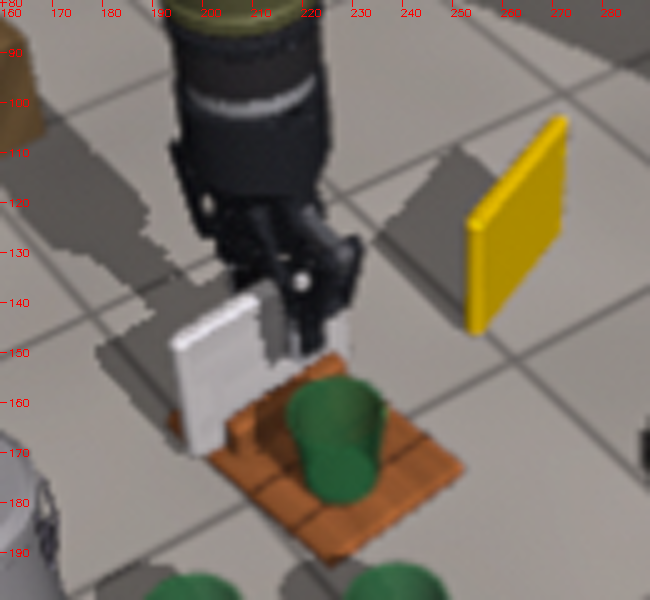

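{"fn": "servo_tool", "kwargs": {
  "deltas": [
    {"dx": -0.002,"dy": -0.006,"dz": 0.001,"ax": 0.003,"ay": -0.002,"az": 0.003,"grip": 0},
    {"dx": 0,"dy": 0,"dz": 0,"ax": 0,"ay": 0,"az": 0,"grip": 0},
    {"dx": 0,"dy": 0,"dz": 0,"ax": 0,"ay": 0,"az": 0,"grip": 0}
  ],
  "force": 40
}}

```text
time_s: 3.38
position: [562.6, -180.1, 78.9]
tcp_rot: [-0.175, 3.137, 0.001]
force: [-0.0, -0.7, -0.2]
grip_width: 42.9
```

```bash
python3 plan.py 564 -183 76 96.3 1; python3 -c "
from h import *
print(manip.read_state()['dq'].round(3))"
```

```text
now [ 562.6 -180.1   78.9] F [-0.04 -0.67 -0.19] w 42.9 t 3.38 rotleft [0.0006 0.0002 0.0014] q6 -0.42
{"dx":-0.0010,"dy":-0.0030,"dz":0.0029,"ax":0.001,"ay":0.000,"az":0.001}
[-0.002 -0.003  0.007 -0.002 -0.003  0.001]
```

{"fn": "servo_tool", "kwargs": {
  "deltas": [
    {"dx": -0.001,"dy": -0.003,"dz": 0.004,"ax": 0.0,"ay": 0,"az": 0.001,"grip": 0},
    {"dx": 0,"dy": 0,"dz": 0,"ax": 0,"ay": 0,"az": 0,"grip": -1},
    {"dx": 0,"dy": 0,"dz": 0,"ax": 0,"ay": 0,"az": 0,"grip": -1},
    {"dx": 0,"dy": 0,"dz": 0,"ax": 0,"ay": 0,"az": 0,"grip": -1},
    {"dx": 0,"dy": 0,"dz": 0,"ax": 0,"ay": 0,"az": 0,"grip": -1}
  ],
  "force": 50
}}

```text
time_s: 4.0
position: [564.9, -184.0, 75.6]
tcp_rot: [-0.172, 3.135, -0.001]
force: [0.6, -1.2, -0.0]
grip_width: 11.3
```

```bash
python3 plan.py 564 -183 76 96.3 1
```

```text
now [ 564.9 -184.    75.6] F [ 0.56 -1.22 -0.01] w 11.3 t 4.0 rotleft [-0.0007  0.0019 -0.0002] q6 -0.42
{"dx":0.0008,"dy":0.0011,"dz":-0.0004,"ax":-0.001,"ay":0.002,"az":-0.000}
```

{"fn": "servo_tool", "kwargs": {
  "deltas": [
    {"dx": 0,"dy": 0,"dz": -0.01,"ax": 0,"ay": 0,"az": 0,"grip": -1},
    {"dx": 0,"dy": 0,"dz": -0.02,"ax": 0,"ay": 0,"az": 0,"grip": -1},
    {"dx": 0,"dy": 0,"dz": -0.025,"ax": 0,"ay": 0,"az": 0,"grip": -1},
    {"dx": 0,"dy": 0,"dz": -0.02,"ax": 0,"ay": 0,"az": 0,"grip": -1},
    {"dx": 0,"dy": 0,"dz": 0,"ax": 0,"ay": 0,"az": 0,"grip": -1},
    {"dx": 0,"dy": 0,"dz": 0,"ax": 0,"ay": 0,"az": 0,"grip": -1}
  ],
  "force": 50
}}

```text
time_s: 4.75
position: [562.2, -182.9, 152.0]
tcp_rot: [0.173, -3.134, -0.002]
force: [0.4, -0.2, -2.8]
grip_width: 11.3
```

```bash
python3 plan.py 564 -183 160 96.3 1;python3 - <<'E'
from h import *
t=manip.read_camera('scene');cv2.imwrite('pics/sc3.png',t);crop(t,160,50,290,190,5,'pics/sc3c.png')
t=manip.read_camera('top');cv2.imwrite('pics/top3.png',t);crop(t,290,140,400,240,6,'pics/top3c.png')
E
```

```text
now [ 562.2 -182.9  152. ] F [ 0.38 -0.23 -2.82] w 11.3 t 4.75 rotleft [ 0.0016 -0.0031  0.0001] q6 -0.42
{"dx":-0.0017,"dy":-0.0003,"dz":-0.0080,"ax":0.002,"ay":-0.003,"az":0.000}
```

View pics/sc3c.png

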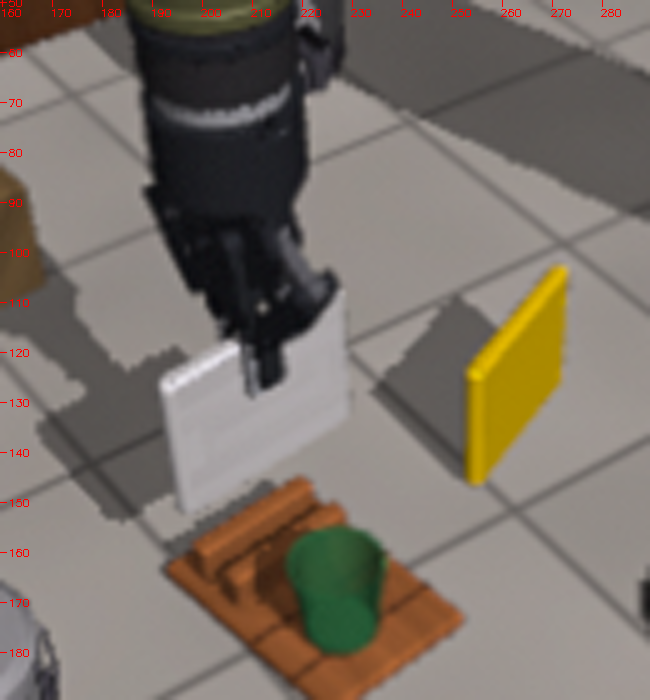

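View pics/top3c.png

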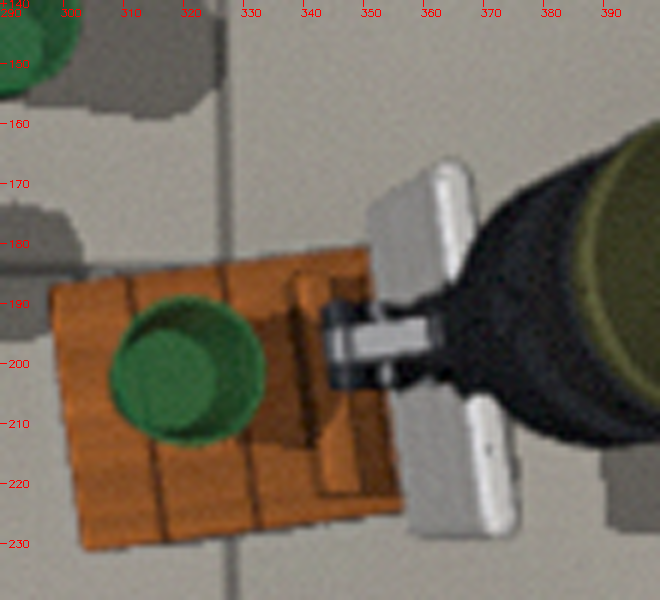

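```bash
python3 - <<'E'
from fit import *
f=lambda X,Y:(290+X/6-.5,140+Y/6-.5)
c=unproj([f(451,162),f(497,533)],'top',182.4); print(c.round(1),c.mean(0).round(1),np.linalg.norm(c[0]-c[1]),np.degrees(np.arctan2(*(c[0]-c[1])[1::-1])))
g=lambda X,Y:(160+X/5-.5,50+Y/5-.5)
c=unproj([g(164,385),g(344,292)],'scene',181); print(c.round(1),c.mean(0).round(1))
c=unproj([g(186,510),g(350,412)],'scene',88.4); print(c.round(1),c.mean(0).round(1))
print(manip.read_state()['position'])
E
python3 plan.py 541 250 160 77.3 15
```

```text
[[ 620.5 -174.8  182.4]
 [ 505.  -185.8  182.4]] [ 562.8 -180.3  182.4] 116.02965533324844 5.443819206331695
[[ 615.3 -177.9  181. ]
 [ 500.6 -185.4  181. ]] [ 558.  -181.7  181. ]
[[ 613.3 -180.4   88.4]
 [ 496.8 -192.5   88.4]] [ 555.1 -186.4   88.4]
[ 562.20058114 -182.93139506  151.83454058]
now [ 562.2 -182.9  151.8] F [ 0.09  0.46 -3.49] w 11.0 t 4.85 rotleft [ 0.0012 -0.0037  0.3316] q6 -0.42
{"dx":-0.0018,"dy":0.0288,"dz":-0.0005,"ax":0.000,"ay":-0.000,"az":0.022}
{"dx":-0.0011,"dy":0.0289,"dz":-0.0005,"ax":0.000,"ay":-0.000,"az":0.022}
{"dx":-0.0005,"dy":0.0289,"dz":-0.0005,"ax":0.000,"ay":-0.000,"az":0.022}
{"dx":0.0002,"dy":0.0289,"dz":-0.0005,"ax":0.000,"ay":-0.000,"az":0.022}
{"dx":0.0008,"dy":0.0289,"dz":-0.0005,"ax":0.000,"ay":-0.000,"az":0.022}
{"dx":0.0014,"dy":0.0289,"dz":-0.0005,"ax":0.000,"ay":-0.000,"az":0.022}
{"dx":0.0021,"dy":0.0288,"dz":-0.0005,"ax":0.000,"ay":-0.000,"az":0.022}
{"dx":0.0027,"dy":0.0288,"dz":-0.0005,"ax":0.000,"ay":-0.000,"az":0.022}
{"dx":0.0033,"dy":0.0287,"dz":-0.0005,"ax":0.000,"ay":-0.000,"az":0.022}
{"dx":0.0040,"dy":0.0286,"dz":-0.0005,"ax":0.000,"ay":-0.000,"az":0.022}
{"dx":0.0046,"dy":0.0285,"dz":-0.0005,"ax":0.000,"ay":-0.000,"az":0.022}
{"dx":0.0052,"dy":0.0284,"dz":-0.0005,"ax":0.000,"ay":-0.000,"az":0.022}
{"dx":0.0059,"dy":0.0283,"dz":-0.0005,"ax":0.000,"ay":-0.000,"az":0.022}
{"dx":0.0065,"dy":0.0282,"dz":-0.0005,"ax":0.000,"ay":-0.000,"az":0.022}
{"dx":0.0071,"dy":0.0280,"dz":-0.0005,"ax":0.000,"ay":-0.000,"az":0.022}
```

```bash
python3 plan.py 534.3 208 152 77.4 8 | cut -c1-70
```

```text
now [ 562.2 -182.9  151.8] F [ 0.09  0.46 -3.49] w 11.0 t 4.85 rotleft
{"dx":-0.0019,"dy":0.0490,"dz":0.0001,"ax":0.000,"ay":-0.000,"az":0.04
{"dx":0.0001,"dy":0.0490,"dz":0.0001,"ax":0.000,"ay":-0.000,"az":0.041
{"dx":0.0021,"dy":0.0489,"dz":0.0000,"ax":0.000,"ay":-0.000,"az":0.041
{"dx":0.0042,"dy":0.0488,"dz":0.0000,"ax":0.000,"ay":-0.000,"az":0.041
{"dx":0.0062,"dy":0.0486,"dz":0.0000,"ax":0.000,"ay":-0.000,"az":0.041
{"dx":0.0082,"dy":0.0483,"dz":0.0000,"ax":0.000,"ay":-0.000,"az":0.041
{"dx":0.0102,"dy":0.0479,"dz":0.0000,"ax":0.000,"ay":-0.000,"az":0.041
{"dx":0.0121,"dy":0.0475,"dz":-0.0000,"ax":0.000,"ay":-0.000,"az":0.04
```

{"fn": "servo_tool", "kwargs": {
  "deltas": [
    {"dx": -0.001,"dy": 0.025,"dz": -0.001,"ax": 0,"ay": 0,"az": 0.025,"grip": -1},
    {"dx": -0.001,"dy": 0.04,"dz": -0.001,"ax": 0,"ay": 0,"az": 0.035,"grip": -1},
    {"dx": 0.001,"dy": 0.045,"dz": -0.001,"ax": 0,"ay": 0,"az": 0.04,"grip": -1},
    {"dx": 0.003,"dy": 0.045,"dz": -0.001,"ax": 0,"ay": 0,"az": 0.04,"grip": -1},
    {"dx": 0.004,"dy": 0.045,"dz": -0.001,"ax": 0,"ay": 0,"az": 0.04,"grip": -1},
    {"dx": 0.006,"dy": 0.045,"dz": -0.001,"ax": 0,"ay": 0,"az": 0.04,"grip": -1},
    {"dx": 0.007,"dy": 0.04,"dz": -0.001,"ax": 0,"ay": 0,"az": 0.035,"grip": -1},
    {"dx": 0.007,"dy": 0.03,"dz": -0.001,"ax": 0,"ay": 0,"az": 0.03,"grip": -1}
  ],
  "force": 50
}}

```text
time_s: 5.85
position: [537.9, 140.7, 153.0]
tcp_rot: [-0.297, -3.113, 0.0]
force: [0.5, -0.5, -3.1]
grip_width: 11.3
```

```bash
python3 plan.py 534.3 208 152 77.4 4
```

```text
now [537.9 140.7 153. ] F [ 0.54 -0.49 -3.12] w 11.3 t 5.85 rotleft [-0.0016 -0.0141  0.0299] q6 0.44
{"dx":0.0041,"dy":0.0164,"dz":0.0003,"ax":-0.000,"ay":-0.004,"az":0.007}
{"dx":0.0042,"dy":0.0163,"dz":0.0003,"ax":-0.000,"ay":-0.004,"az":0.007}
{"dx":0.0043,"dy":0.0163,"dz":0.0003,"ax":-0.000,"ay":-0.004,"az":0.007}
{"dx":0.0044,"dy":0.0163,"dz":0.0003,"ax":-0.000,"ay":-0.004,"az":0.007}
```

{"fn": "servo_tool", "kwargs": {
  "deltas": [
    {"dx": 0.005,"dy": 0.02,"dz": 0,"ax": 0,"ay": -0.006,"az": 0.012,"grip": -1},
    {"dx": 0.005,"dy": 0.018,"dz": 0.002,"ax": 0,"ay": -0.004,"az": 0.01,"grip": -1},
    {"dx": 0.004,"dy": 0.012,"dz": 0.006,"ax": 0,"ay": -0.002,"az": 0.003,"grip": -1},
    {"dx": 0,"dy": 0,"dz": 0.004,"ax": 0,"ay": 0,"az": 0,"grip": -1},
    {"dx": 0,"dy": 0,"dz": 0,"ax": 0,"ay": 0,"az": 0,"grip": -1},
    {"dx": 0,"dy": 0,"dz": 0,"ax": 0,"ay": 0,"az": 0,"grip": -1}
  ],
  "force": 50
}}

```text
time_s: 6.6
position: [531.0, 194.5, 136.3]
tcp_rot: [-0.333, -3.116, 0.008]
force: [0.8, -0.6, -3.1]
grip_width: 11.6
```

```bash
python3 plan.py 534.3 208 130 77.4 1
python3 - <<'E'
from h import *
t=manip.read_camera('scene');cv2.imwrite('pics/sc4.png',t);crop(t,240,130,370,310,3,'pics/sc4c.png')
t=manip.read_camera('top');cv2.imwrite('pics/top4.png',t);crop(t,105,160,235,260,6,'pics/top4c.png')
print(manip.read_state()['position'])
E
```

```text
now [531.  194.5 136.3] F [ 0.81 -0.61 -3.06] w 11.6 t 6.6 rotleft [-0.0057 -0.0072  0.0071] q6 0.56
{"dx":-0.0004,"dy":0.0139,"dz":0.0062,"ax":-0.006,"ay":-0.007,"az":0.007}
[531.16228693 194.60673505 136.50054667]
```

View pics/sc4c.png

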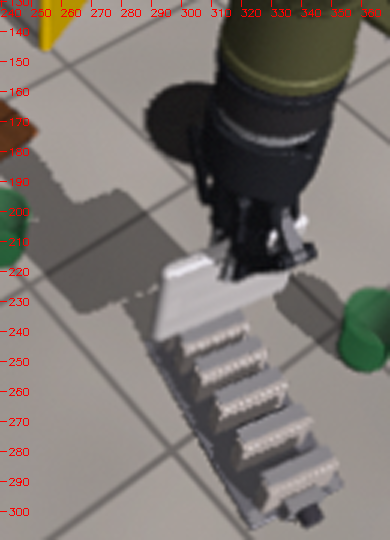

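View pics/top4c.png

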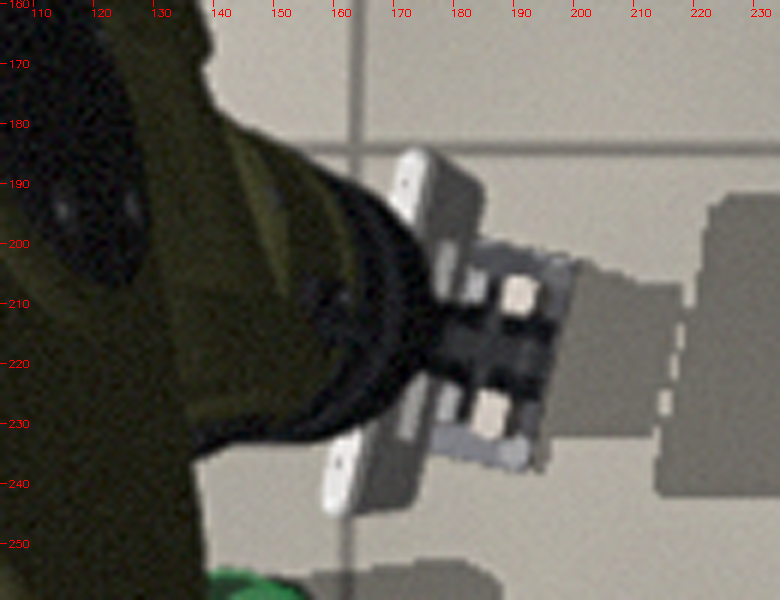

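Run:
```python
from fit import *
f=lambda X,Y:(105+X/6-.5,160+Y/6-.5)
c=unproj([f(411,149),f(337,515)],'top',166.8); print(c.round(1),c.mean(0).round(1),np.linalg.norm(c[0]-c[1]),np.degrees(np.arctan2(*(c[0]-c[1])[1::-1])))
g=lambda X,Y:(240+X/3-.5,130+Y/3-.5)
c=unproj([g(158,340)],'scene',72.8); print(c.round(1))
c=unproj([g(166,265)],'scene',166.8); print(c.round(1))
M=R.from_rotvec(manip.read_state()['tcp_rot']).as_matrix(); print(M.round(4))
# expected x=+60 end of tray
p=manip.read_state()['position']; print(p-60*M[:,0])
```

```text
[[588.8 186.  166.8]
 [474.2 206.8 166.8]] [531.5 196.4 166.8] 116.411821932649 -10.307691741199065
[[581.8 185.   72.8]]
[[581.1 178.8 166.8]]
[[-0.9774  0.2113 -0.008 ]
 [ 0.2114  0.9774 -0.0038]
 [ 0.007  -0.0054 -1.    ]]
[589.80532372 181.92531543 136.08122293]
```

{"fn": "servo_tool", "kwargs": {
  "deltas": [
    {"dx": 0,"dy": 0.009,"dz": 0.006,"ax": -0.005,"ay": -0.006,"az": 0.007,"grip": -1},
    {"dx": 0,"dy": 0.003,"dz": 0.006,"ax": -0.001,"ay": -0.001,"az": 0,"grip": -1},
    {"dx": 0,"dy": 0,"dz": 0.002,"ax": 0,"ay": 0,"az": 0,"grip": -1},
    {"dx": 0,"dy": 0,"dz": 0,"ax": 0,"ay": 0,"az": 0,"grip": -1}
  ],
  "force": 50
}}

```text
time_s: 7.2
position: [534.1, 206.7, 121.6]
tcp_rot: [0.347, 3.121, 0.002]
force: [-0.4, 0.1, -2.6]
grip_width: 11.3
```

```bash
python3 plan.py 534.5 209 116 77.3 1
```

```text
now [534.1 206.7 121.6] F [-0.4   0.07 -2.6 ] w 11.3 t 7.2 rotleft [0.0012 0.0009 0.0005] q6 0.59
{"dx":0.0001,"dy":0.0023,"dz":0.0056,"ax":0.001,"ay":0.001,"az":0.001}
```

{"fn": "servo_tool", "kwargs": {
  "deltas": [
    {"dx": 0,"dy": 0.002,"dz": 0.005,"ax": 0.001,"ay": 0.001,"az": 0,"grip": -1},
    {"dx": 0,"dy": 0,"dz": 0.001,"ax": 0,"ay": 0,"az": 0,"grip": -1},
    {"dx": 0,"dy": 0,"dz": 0,"ax": 0,"ay": 0,"az": 0,"grip": -1}
  ],
  "force": 50
}}

```text
time_s: 7.58
position: [534.6, 208.8, 115.2]
tcp_rot: [-0.347, -3.122, -0.0]
force: [-0.8, -0.4, -3.8]
grip_width: 11.0
```

```bash
python3 plan.py 534.5 209 116 77.3 1
python3 - <<'E'
from h import *
t=manip.read_camera('scene');cv2.imwrite('pics/sc5.png',t);crop(t,270,195,370,310,6,'pics/sc5c.png')
t=manip.read_camera('top');cv2.imwrite('pics/top5.png',t);crop(t,120,160,220,260,7,'pics/top5c.png')
E
```

```text
now [534.6 208.8 115.2] F [-0.83 -0.41 -3.84] w 11.0 t 7.58 rotleft [ 0.     -0.0002  0.0005] q6 0.59
{"dx":0.0002,"dy":0.0002,"dz":-0.0008,"ax":0.000,"ay":-0.000,"az":0.000}
```

View pics/sc5c.png

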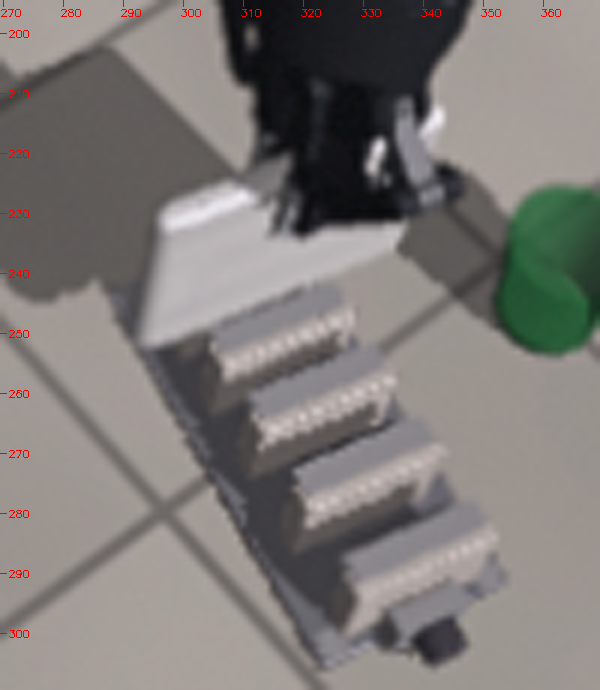

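View pics/top5c.png

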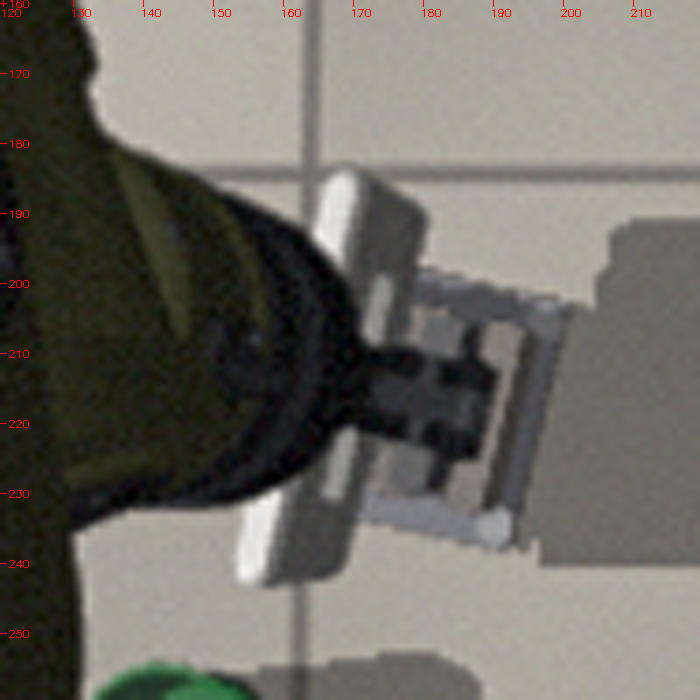

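{"fn": "servo_tool", "kwargs": {
  "deltas": [
    {"dx": 0,"dy": 0.001,"dz": 0.003,"ax": 0,"ay": 0,"az": 0,"grip": -1},
    {"dx": 0,"dy": 0,"dz": 0.003,"ax": 0,"ay": 0,"az": 0,"grip": -1},
    {"dx": 0,"dy": 0,"dz": 0.001,"ax": 0,"ay": 0,"az": 0,"grip": -1},
    {"dx": 0,"dy": 0,"dz": 0,"ax": 0,"ay": 0,"az": 0,"grip": -1}
  ],
  "force": 50
}}

```text
time_s: 8.18
position: [535.4, 209.0, 109.3]
tcp_rot: [0.348, 3.121, -0.002]
force: [-0.4, -2.3, -0.3]
grip_width: 11.1
```

```bash
cat > st.py <<'E'
from h import *
s=manip.read_state(); M=R.from_rotvec(s['tcp_rot']).as_matrix()
# organiser-frame position with nominal pose
a=np.radians(-12.7); d=s['position'][:2]-[543.3,248]; lx=np.cos(a)*d[0]+np.sin(a)*d[1]; ly=-np.sin(a)*d[0]+np.cos(a)*d[1]
F=s['force']; fx=np.cos(a)*F[0]+np.sin(a)*F[1]; fy=-np.sin(a)*F[0]+np.cos(a)*F[1]
ty=M[:,1]; print('t %.2f local x %.2f y %.2f  bottom above slot floor %.2f | F local x %.2f y %.2f z %.2f | mom'%(s['time_s'],lx,ly,s['position'][2]-63.6-6,fx,fy,F[2]),s['moment'].round(3),'yaw %.2f tilt'%np.degrees(np.arctan2(ty[1],ty[0])),M[2,:2].round(4),'w',round(s['grip_width'],1))
E
python3 st.py
```

```text
t 8.18 local x 0.84 y -39.79  bottom above slot floor 39.73 | F local x 0.08 y -2.34 z -0.27 | mom [-0.443  0.295 -0.014] yaw 77.29 tilt [-0.0018 -0.0009] w 11.1
```

{"fn": "servo_tool", "kwargs": {
  "deltas": [
    {"dx": 0,"dy": -0.0015,"dz": 0,"ax": 0,"ay": 0,"az": 0,"grip": -1},
    {"dx": 0,"dy": 0,"dz": 0,"ax": 0,"ay": 0,"az": 0,"grip": -1},
    {"dx": 0,"dy": 0,"dz": 0,"ax": 0,"ay": 0,"az": 0,"grip": -1}
  ],
  "force": 50
}}

```text
time_s: 8.55
position: [535.0, 207.8, 108.7]
tcp_rot: [0.347, 3.121, -0.0]
force: [-0.2, -0.6, -1.3]
grip_width: 11.0
```

```bash
python3 st.py
```

```text
t 8.55 local x 0.69 y -41.00  bottom above slot floor 39.14 | F local x -0.04 y -0.61 z -1.26 | mom [-0.129  0.045  0.032] yaw 77.30 tilt [-0.0012 -0.    ] w 11.0
```

{"fn": "servo_tool", "kwargs": {
  "deltas": [
    {"dx": 0,"dy": -0.001,"dz": 0,"ax": 0,"ay": 0,"az": 0,"grip": -1},
    {"dx": 0,"dy": 0,"dz": 0,"ax": 0,"ay": 0,"az": 0,"grip": -1}
  ],
  "force": 50
}}

```text
time_s: 8.8
position: [534.8, 207.2, 108.6]
tcp_rot: [0.347, 3.121, 0.001]
force: [-0.3, 0.2, -2.9]
grip_width: 11.3
```

```bash
python3 st.py
```

```text
t 8.80 local x 0.69 y -41.67  bottom above slot floor 39.00 | F local x -0.37 y 0.14 z -2.87 | mom [-0.     0.036  0.014] yaw 77.31 tilt [-0.0011  0.0007] w 11.3
```

{"fn": "servo_tool", "kwargs": {
  "deltas": [
    {"dx": 0,"dy": 0,"dz": 0.001,"ax": 0,"ay": 0,"az": 0,"grip": -1},
    {"dx": 0,"dy": 0,"dz": 0,"ax": 0,"ay": 0,"az": 0,"grip": -1}
  ],
  "force": 50
}}

```text
time_s: 9.05
position: [535.1, 207.5, 108.0]
tcp_rot: [0.347, 3.121, 0.002]
force: [0.8, 0.3, -0.9]
grip_width: 10.9
```

```bash
python3 st.py
```

```text
t 9.05 local x 0.86 y -41.31  bottom above slot floor 38.38 | F local x 0.70 y 0.51 z -0.93 | mom [ 0.039  0.086 -0.035] yaw 77.31 tilt [-0.0014  0.0015] w 10.9
```

{"fn": "servo_tool", "kwargs": {
  "deltas": [
    {"dx": 0,"dy": 0,"dz": 0.001,"ax": 0,"ay": 0,"az": 0,"grip": -1},
    {"dx": 0,"dy": 0,"dz": 0,"ax": 0,"ay": 0,"az": 0,"grip": -1}
  ],
  "force": 50
}}

```text
time_s: 9.3
position: [535.3, 207.8, 107.6]
tcp_rot: [0.347, 3.12, 0.003]
force: [0.7, 0.3, -0.2]
grip_width: 11.1
```

```bash
python3 st.py
```

```text
t 9.30 local x 0.99 y -40.98  bottom above slot floor 37.96 | F local x 0.57 y 0.48 z -0.17 | mom [ 0.085  0.205 -0.066] yaw 77.31 tilt [-0.0019  0.0022] w 11.1
```

{"fn": "servo_tool", "kwargs": {
  "deltas": [
    {"dx": 0,"dy": 0,"dz": -0.006,"ax": 0,"ay": 0,"az": 0,"grip": -1},
    {"dx": 0,"dy": 0,"dz": -0.008,"ax": -0.002,"ay": 0.002,"az": 0,"grip": -1},
    {"dx": 0,"dy": 0.01,"dz": -0.001,"ax": 0,"ay": 0,"az": 0,"grip": -1},
    {"dx": 0,"dy": 0.013,"dz": -0.001,"ax": 0,"ay": 0,"az": 0,"grip": -1},
    {"dx": 0,"dy": 0.004,"dz": 0,"ax": 0,"ay": 0,"az": 0,"grip": -1},
    {"dx": 0,"dy": 0,"dz": 0,"ax": 0,"ay": 0,"az": 0,"grip": -1},
    {"dx": 0,"dy": 0,"dz": 0,"ax": 0,"ay": 0,"az": 0,"grip": -1}
  ],
  "force": 50
}}

```text
time_s: 10.18
position: [541.1, 236.1, 123.4]
tcp_rot: [-0.346, -3.122, -0.005]
force: [0.1, -0.6, -2.2]
grip_width: 11.7
```

```bash
python3 st.py
```

```text
t 10.18 local x 0.47 y -12.07  bottom above slot floor 53.84 | F local x 0.20 y -0.57 z -2.23 | mom [0.041 0.033 0.025] yaw 77.36 tilt [0.0013 0.0029] w 11.7
```

{"fn": "servo_tool", "kwargs": {
  "deltas": [
    {"dx": 0,"dy": 0,"dz": 0.006,"ax": 0.002,"ay": 0,"az": 0,"grip": -1},
    {"dx": 0,"dy": 0,"dz": 0.005,"ax": 0,"ay": 0,"az": 0,"grip": -1},
    {"dx": 0,"dy": 0,"dz": 0.002,"ax": 0,"ay": 0,"az": 0,"grip": -1},
    {"dx": 0,"dy": 0,"dz": 0,"ax": 0,"ay": 0,"az": 0,"grip": -1}
  ],
  "force": 50
}}

```text
time_s: 10.68
position: [540.5, 235.2, 108.9]
tcp_rot: [-0.347, -3.12, 0.0]
force: [0.9, -0.5, -3.0]
grip_width: 11.2
```

```bash
python3 st.py
```

```text
t 10.68 local x 0.04 y -13.09  bottom above slot floor 39.27 | F local x 1.01 y -0.24 z -2.96 | mom [-0.045  0.039  0.008] yaw 77.32 tilt [ 0.0024 -0.0003] w 11.2
```

Free so far; go on down gently, nudging +y by 0.5 mm.

{"fn": "servo_tool", "kwargs": {
  "deltas": [
    {"dx": 0,"dy": 0.0008,"dz": 0.002,"ax": 0,"ay": 0,"az": 0,"grip": -1},
    {"dx": 0,"dy": 0,"dz": 0.001,"ax": 0,"ay": 0,"az": 0,"grip": -1},
    {"dx": 0,"dy": 0,"dz": 0,"ax": 0,"ay": 0,"az": 0,"grip": -1}
  ],
  "force": 50
}}

```text
time_s: 11.05
position: [540.9, 236.1, 105.9]
tcp_rot: [-0.347, -3.12, -0.0]
force: [-0.6, -0.5, -2.3]
grip_width: 11.3
```

```bash
python3 st.py
```

```text
t 11.05 local x 0.25 y -12.16  bottom above slot floor 36.33 | F local x -0.48 y -0.62 z -2.26 | mom [-0.026 -0.006  0.007] yaw 77.31 tilt [0.002 0.   ] w 11.3
```

{"fn": "servo_tool", "kwargs": {
  "deltas": [
    {"dx": 0,"dy": -0.0008,"dz": 0.0007,"ax": 0,"ay": 0,"az": 0,"grip": -1},
    {"dx": 0,"dy": 0,"dz": 0,"ax": 0,"ay": 0,"az": 0,"grip": -1}
  ],
  "force": 50
}}

```text
time_s: 11.3
position: [540.9, 235.7, 105.5]
tcp_rot: [-0.347, -3.121, -0.002]
force: [0.6, -0.1, -3.0]
grip_width: 11.3
```

```bash
python3 st.py
```

```text
t 11.30 local x 0.40 y -12.50  bottom above slot floor 35.87 | F local x 0.62 y 0.05 z -2.97 | mom [ 0.058  0.043 -0.045] yaw 77.32 tilt [0.0017 0.0011] w 11.3
```

{"fn": "servo_tool", "kwargs": {
  "deltas": [
    {"dx": 0,"dy": -0.0008,"dz": 0,"ax": 0,"ay": 0,"az": 0,"grip": -1},
    {"dx": 0,"dy": 0,"dz": 0,"ax": 0,"ay": 0,"az": 0,"grip": -1}
  ],
  "force": 50
}}

```text
time_s: 11.55
position: [540.9, 235.5, 105.6]
tcp_rot: [-0.347, -3.121, -0.004]
force: [0.1, 0.8, -3.4]
grip_width: 10.8
```

```bash
python3 st.py
```

```text
t 11.55 local x 0.43 y -12.70  bottom above slot floor 35.97 | F local x -0.04 y 0.78 z -3.37 | mom [ 0.323 -0.094  0.032] yaw 77.32 tilt [0.0018 0.0025] w 10.8
```

{"fn": "servo_tool", "kwargs": {
  "deltas": [
    {"dx": 0,"dy": 0.002,"dz": 0,"ax": -0.002,"ay": 0,"az": 0,"grip": -1},
    {"dx": 0,"dy": 0,"dz": 0,"ax": 0,"ay": 0,"az": 0,"grip": -1}
  ],
  "force": 50
}}

```text
time_s: 11.8
position: [541.2, 236.9, 105.5]
tcp_rot: [-0.347, -3.121, -0.005]
force: [0.5, 0.0, -3.1]
grip_width: 11.2
```

```bash
python3 st.py
```

```text
t 11.80 local x 0.37 y -11.33  bottom above slot floor 35.86 | F local x 0.52 y 0.12 z -3.07 | mom [-0.011  0.04   0.014] yaw 77.32 tilt [0.0017 0.0029] w 11.2
```

{"fn": "servo_tool", "kwargs": {
  "deltas": [
    {"dx": 0,"dy": 0.001,"dz": 0,"ax": 0,"ay": 0,"az": 0,"grip": -1},
    {"dx": 0,"dy": 0,"dz": 0,"ax": 0,"ay": 0,"az": 0,"grip": -1}
  ],
  "force": 50
}}

```text
time_s: 12.05
position: [541.2, 237.2, 105.4]
tcp_rot: [-0.347, -3.121, -0.003]
force: [-0.6, -0.3, -1.3]
grip_width: 11.0
```

```bash
python3 st.py
```

```text
t 12.05 local x 0.36 y -10.96  bottom above slot floor 35.82 | F local x -0.48 y -0.42 z -1.29 | mom [-0.193  0.02   0.006] yaw 77.30 tilt [0.0016 0.0016] w 11.0
```

{"fn": "servo_tool", "kwargs": {
  "deltas": [
    {"dx": 0,"dy": 0.0015,"dz": -0.001,"ax": 0,"ay": 0,"az": 0,"grip": -1},
    {"dx": 0,"dy": 0,"dz": 0,"ax": 0,"ay": 0,"az": 0,"grip": -1}
  ],
  "force": 50
}}

```text
time_s: 12.3
position: [541.1, 237.8, 106.1]
tcp_rot: [-0.348, -3.12, 0.001]
force: [0.4, -1.5, -1.1]
grip_width: 11.4
```

```bash
python3 st.py
```

```text
t 12.30 local x 0.12 y -10.42  bottom above slot floor 36.48 | F local x 0.76 y -1.32 z -1.10 | mom [-0.509  0.1   -0.047] yaw 77.27 tilt [ 0.002  -0.0006] w 11.4
```

{"fn": "servo_tool", "kwargs": {
  "deltas": [
    {"dx": 0,"dy": 0.0005,"dz": 0,"ax": 0,"ay": 0,"az": 0,"grip": -1},
    {"dx": 0,"dy": 0,"dz": 0,"ax": 0,"ay": 0,"az": 0,"grip": -1}
  ],
  "force": 50
}}

```text
time_s: 12.55
position: [541.2, 237.9, 106.1]
tcp_rot: [-0.348, -3.12, 0.002]
force: [-0.6, -1.3, -2.3]
grip_width: 11.2
```

```bash
python3 st.py
```

```text
t 12.55 local x 0.17 y -10.26  bottom above slot floor 36.50 | F local x -0.35 y -1.36 z -2.29 | mom [-0.599  0.085 -0.003] yaw 77.26 tilt [ 0.0019 -0.0013] w 11.2
```

{"fn": "servo_tool", "kwargs": {
  "deltas": [
    {"dx": 0,"dy": -0.0018,"dz": 0,"ax": 0,"ay": 0,"az": 0,"grip": -1},
    {"dx": 0,"dy": 0,"dz": 0,"ax": 0,"ay": 0,"az": 0,"grip": -1}
  ],
  "force": 50
}}

```text
time_s: 12.8
position: [541.1, 237.1, 106.3]
tcp_rot: [-0.348, -3.121, -0.002]
force: [-0.2, 0.4, -2.5]
grip_width: 10.9
```

```bash
python3 st.py;  python3 - <<'E'
from h import *
t=manip.read_camera('scene');cv2.imwrite('pics/sc6.png',t);crop(t,270,195,370,310,6,'pics/sc6c.png')
t=manip.read_camera('top');cv2.imwrite('pics/top6.png',t);crop(t,105,165,205,255,7,'pics/top6c.png')
E
```

```text
t 12.80 local x 0.26 y -11.08  bottom above slot floor 36.71 | F local x -0.28 y 0.31 z -2.52 | mom [-0.037  0.024  0.01 ] yaw 77.29 tilt [0.0019 0.001 ] w 10.9
```

View pics/sc6c.png

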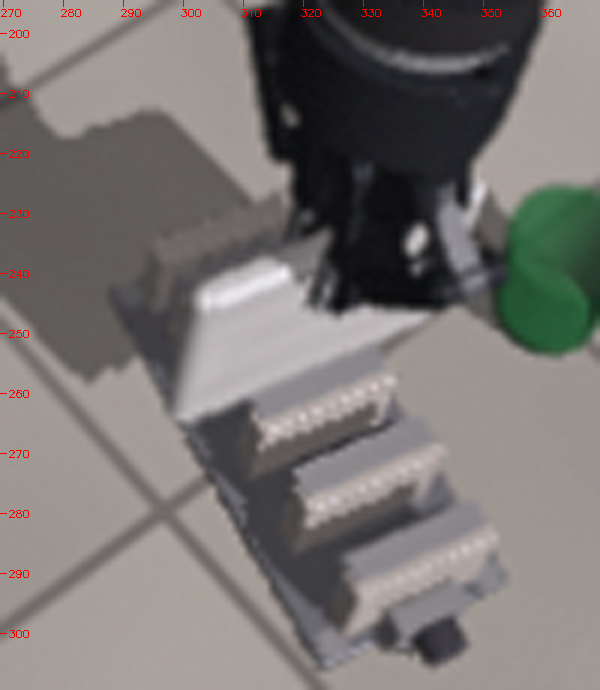

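View pics/top6c.png

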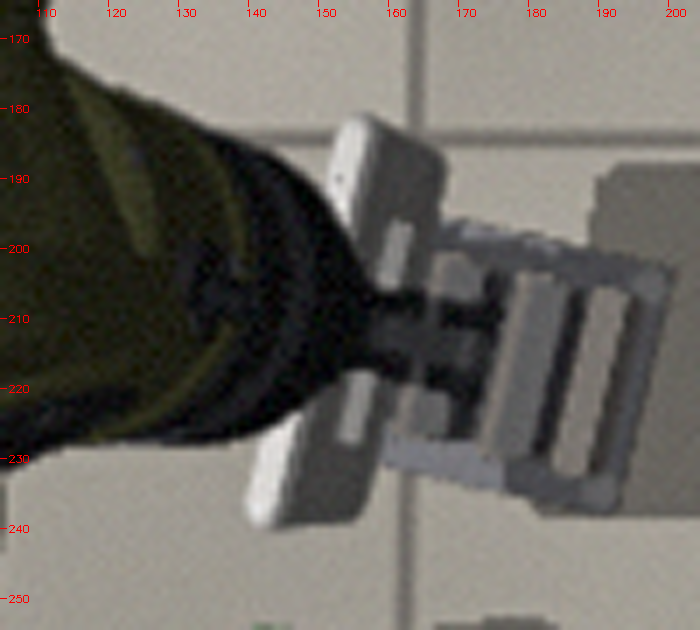

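Run:
```python
from fit import *
f=lambda X,Y:(105+X/7-.5,165+Y/7-.5)
g=lambda X,Y:(270+X/6-.5,195+Y/6-.5)
def loc(P,o,a=-12.7):
    a=np.radians(a);d=P[:,:2]-o; return np.c_[np.cos(a)*d[:,0]+np.sin(a)*d[:,1],-np.sin(a)*d[:,0]+np.cos(a)*d[:,1]]
# tray: top edge corners z 137.. top
P=unproj([f(445,158),f(357,521)],'top',46); print('tray low -y', loc(P,[543.92,249.39]).round(1))
P=unproj([f(358,113),f(262,529)],'top',135.7); print('tray top', loc(P,[543.92,249.39]).round(1))
# rib2 ends in same image
P=unproj([f(540,272),f(508,458)],'top',47); print('rib2', loc(P,[543.92,249.39]).round(1))
P=unproj([g(180,420)],'scene',46); print('scene tray low end', loc(P,[542.2,251.5]).round(1))
P=unproj([g(247,402),g(260,448)],'scene',46); print('scene rib4 end', loc(P,[542.2,251.5]).round(1))
```

```text
tray low -y [[ 58.1 -15.8]
 [-58.2 -16.3]]
tray top [[ 59.5  -9.9]
 [-59.4 -12.2]]
rib2 [[ 29.6 -53.6]
 [-29.  -57.6]]
scene tray low end [[ 54.7 -11.9]]
scene rib4 end [[27.6 -8.1]
 [32.6 10.7]]
```

{"fn": "servo_tool", "kwargs": {
  "deltas": [
    {"dx": 0,"dy": -0.0008,"dz": 0.002,"ax": 0,"ay": 0.001,"az": 0,"grip": -1},
    {"dx": 0,"dy": 0,"dz": 0.003,"ax": 0,"ay": 0,"az": 0,"grip": -1},
    {"dx": 0,"dy": 0,"dz": 0.001,"ax": 0,"ay": 0,"az": 0,"grip": -1}
  ],
  "force": 60
}}

```text
time_s: 13.28
position: [541.3, 236.1, 100.4]
tcp_rot: [-0.348, -3.121, -0.001]
force: [-0.9, -1.6, -1.0]
grip_width: 10.9
```

```bash
python3 st.py
```

```text
t 13.28 local x 0.66 y -12.00  bottom above slot floor 30.81 | F local x -0.52 y -1.73 z -1.00 | mom [-0.401  0.126  0.012] yaw 77.29 tilt [0.0018 0.0006] w 10.9
```

{"fn": "servo_tool", "kwargs": {
  "deltas": [
    {"dx": 0,"dy": 0,"dz": 0.003,"ax": 0,"ay": 0.001,"az": 0,"grip": -1},
    {"dx": 0,"dy": 0,"dz": 0.003,"ax": 0,"ay": 0,"az": 0,"grip": -1}
  ],
  "force": 60
}}

```text
time_s: 13.52
position: [541.2, 235.9, 93.9]
tcp_rot: [-0.348, -3.119, -0.001]
force: [0.2, -1.5, -2.0]
grip_width: 11.1
```

```bash
python3 st.py
```

```text
t 13.53 local x 0.59 y -12.31  bottom above slot floor 24.32 | F local x 0.52 y -1.46 z -1.98 | mom [-0.297  0.107 -0.024] yaw 77.28 tilt [0.003 0.   ] w 11.1
```

Past the clip with low force. On down.

{"fn": "servo_tool", "kwargs": {
  "deltas": [
    {"dx": 0,"dy": 0,"dz": 0.005,"ax": 0,"ay": 0.001,"az": 0,"grip": -1},
    {"dx": 0,"dy": 0,"dz": 0.005,"ax": 0,"ay": 0.001,"az": 0,"grip": -1},
    {"dx": 0,"dy": 0,"dz": 0.003,"ax": 0,"ay": 0,"az": 0,"grip": -1}
  ],
  "force": 60
}}

```text
time_s: 13.9
position: [540.9, 235.9, 79.6]
tcp_rot: [-0.348, -3.117, -0.001]
force: [0.0, -2.1, -1.8]
grip_width: 11.2
```

```bash
python3 st.py
```

```text
t 13.90 local x 0.31 y -12.35  bottom above slot floor 9.97 | F local x 0.50 y -2.08 z -1.77 | mom [-0.246  0.052 -0.027] yaw 77.27 tilt [ 0.0058 -0.0001] w 11.2
```

{"fn": "servo_tool", "kwargs": {
  "deltas": [
    {"dx": 0,"dy": 0,"dz": 0.004,"ax": 0,"ay": -0.005,"az": 0,"grip": -1},
    {"dx": 0,"dy": 0,"dz": 0.002,"ax": 0,"ay": -0.002,"az": 0,"grip": -1},
    {"dx": 0,"dy": 0,"dz": 0.001,"ax": 0,"ay": 0,"az": 0,"grip": -1}
  ],
  "force": 60
}}

```text
time_s: 14.28
position: [540.7, 235.9, 71.9]
tcp_rot: [0.348, 3.121, -0.0]
force: [0.5, -0.3, -2.2]
grip_width: 11.2
```

```bash
python3 st.py
```

```text
t 14.28 local x 0.11 y -12.35  bottom above slot floor 2.26 | F local x 0.57 y -0.15 z -2.18 | mom [-0.26   0.036 -0.004] yaw 77.28 tilt [-0.0014 -0.0001] w 11.2
```

{"fn": "servo_tool", "kwargs": {
  "deltas": [
    {"dx": 0,"dy": 0,"dz": 0.0015,"ax": 0,"ay": 0.001,"az": 0,"grip": -1},
    {"dx": 0,"dy": 0,"dz": 0.0005,"ax": 0,"ay": 0,"az": 0,"grip": -1}
  ],
  "force": 60
}}

```text
time_s: 14.52
position: [540.8, 235.9, 69.9]
tcp_rot: [0.348, 3.122, -0.0]
force: [-1.0, -1.2, -1.6]
grip_width: 11.1
```

```bash
python3 st.py
```

```text
t 14.53 local x 0.17 y -12.33  bottom above slot floor 0.28 | F local x -0.68 y -1.43 z -1.56 | mom [-0.318  0.138 -0.042] yaw 77.28 tilt [-0.0005 -0.0001] w 11.1
```

{"fn": "servo_tool", "kwargs": {
  "deltas": [
    {"dx": 0,"dy": 0,"dz": 0.001,"ax": 0,"ay": 0,"az": 0,"grip": -1},
    {"dx": 0,"dy": 0,"dz": 0.0005,"ax": 0,"ay": 0,"az": 0,"grip": -1}
  ],
  "force": 60
}}

```text
time_s: 14.78
position: [540.8, 236.0, 69.6]
tcp_rot: [0.348, 3.121, 0.0]
force: [-2.9, -1.2, 2.9]
grip_width: 11.3
```

```bash
python3 st.py
```

```text
t 14.78 local x 0.23 y -12.28  bottom above slot floor 0.01 | F local x -2.55 y -1.83 z 2.86 | mom [-0.557  0.52  -0.044] yaw 77.28 tilt [-0.0009  0.0002] w 11.3
```

{"fn": "servo_tool", "kwargs": {
  "deltas": [
    {"dx": 0,"dy": 0,"dz": 0,"ax": 0,"ay": 0,"az": 0,"grip": -0.4},
    {"dx": 0,"dy": 0,"dz": 0,"ax": 0,"ay": 0,"az": 0,"grip": -0.2},
    {"dx": 0,"dy": 0,"dz": 0,"ax": 0,"ay": 0,"az": 0,"grip": -0.1},
    {"dx": 0,"dy": 0,"dz": 0,"ax": 0,"ay": 0,"az": 0,"grip": -0.1}
  ],
  "force": 40
}}

```text
time_s: 15.28
position: [542.2, 237.3, 70.3]
tcp_rot: [0.347, 3.119, 0.005]
force: [0.4, -0.4, -0.2]
grip_width: 38.4
```

```bash
python3 st.py
```

```text
t 15.28 local x 1.29 y -10.64  bottom above slot floor 0.67 | F local x 0.49 y -0.32 z -0.17 | mom [-0.006 -0.019  0.047] yaw 77.31 tilt [-0.0028  0.0033] w 38.4
```

{"fn": "servo_tool", "kwargs": {
  "deltas": [
    {"dx": 0,"dy": -0.001,"dz": -0.01,"ax": 0,"ay": 0,"az": 0,"grip": -0.1},
    {"dx": 0,"dy": 0,"dz": -0.02,"ax": 0,"ay": 0,"az": 0,"grip": -0.1},
    {"dx": 0,"dy": 0,"dz": -0.03,"ax": 0,"ay": 0,"az": 0,"grip": -0.1},
    {"dx": 0,"dy": 0,"dz": -0.035,"ax": 0,"ay": 0,"az": 0,"grip": -0.1},
    {"dx": 0.05,"dy": -0.03,"dz": -0.03,"ax": 0,"ay": 0,"az": 0,"grip": -0.1},
    {"dx": 0.05,"dy": -0.06,"dz": -0.01,"ax": 0,"ay": 0,"az": 0,"grip": -0.1},
    {"dx": 0.02,"dy": -0.06,"dz": 0,"ax": 0,"ay": 0,"az": 0,"grip": -0.1},
    {"dx": 0,"dy": -0.05,"dz": 0,"ax": 0,"ay": 0,"az": 0,"grip": -0.1}
  ],
  "force": 40
}}

```text
time_s: 16.27
position: [393.2, 76.1, 208.5]
tcp_rot: [0.338, 3.115, 0.009]
force: [1.5, 0.2, 0.2]
grip_width: 38.5
```

{"fn": "servo_tool", "kwargs": {
  "deltas": [
    {"dx": 0,"dy": -0.05,"dz": 0,"ax": 0,"ay": 0,"az": 0,"grip": -0.1},
    {"dx": 0,"dy": -0.03,"dz": 0,"ax": 0,"ay": 0,"az": 0,"grip": -0.1},
    {"dx": 0,"dy": 0,"dz": 0,"ax": 0,"ay": 0,"az": 0,"grip": -0.1},
    {"dx": 0,"dy": 0,"dz": 0,"ax": 0,"ay": 0,"az": 0,"grip": -0.1}
  ],
  "force": 40
}}

```text
time_s: 16.77
position: [374.8, -6.2, 211.4]
tcp_rot: [0.344, 3.108, 0.009]
force: [0.5, 0.2, 0.5]
grip_width: 38.5
```

```bash
python3 st.py;  python3 - <<'E'
from h import *
t=manip.read_camera('scene');cv2.imwrite('pics/sc7.png',t);crop(t,270,195,370,310,5,'pics/sc7c.png')
t=manip.read_camera('top');cv2.imwrite('pics/top7.png',t);crop(t,105,165,215,255,7,'pics/top7c.png')
E
```

```text
t 16.77 local x -108.47 y -285.06  bottom above slot floor 141.76 | F local x 0.46 y 0.31 z 0.50 | mom [-0.028  0.028  0.062] yaw 77.39 tilt [-0.0143  0.0076] w 38.5
```

View pics/sc7c.png

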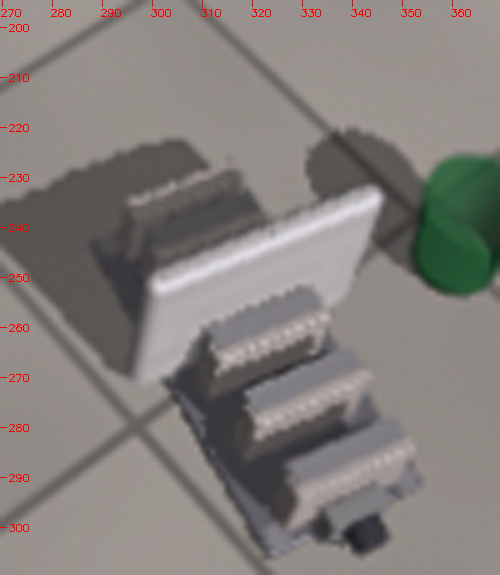

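View pics/top7c.png

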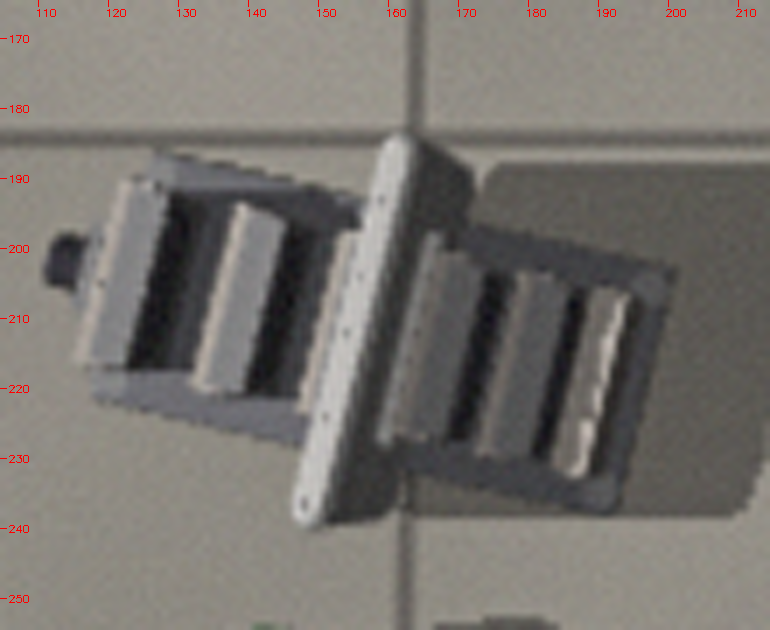

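View pics/top7.png

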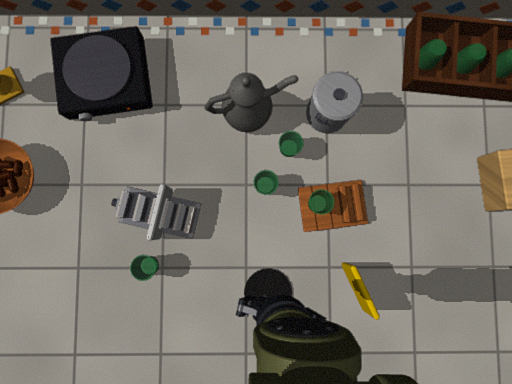

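Run:
```python
from fit import *
f=lambda X,Y:(105+X/7-.5,165+Y/7-.5)
g=lambda X,Y:(270+X/5-.5,195+Y/5-.5)
def loc(P,o,a=-12.7):
    a=np.radians(a);d=P[:,:2]-o; return np.c_[np.cos(a)*d[:,0]+np.sin(a)*d[:,1],-np.sin(a)*d[:,0]+np.cos(a)*d[:,1]]
for z in (99.5,):
    L=loc(unproj([f(400,134),f(309,530)],'top',z),[543.92,249.39]);print(L.round(1),L.mean(0))
    L=loc(unproj([g(150,285),g(380,190)],'scene',z),[542.2,251.5]);print(L.round(1),L.mean(0))
```

```text
[[ 58.8 -13.7]
 [-59.7 -15.9]] [ -0.49456076 -14.81970702]
[[ 58.2 -18.1]
 [-59.9 -18.1]] [ -0.86545339 -18.13950801]
```

Run:
```python
from bench import manip
print(manip.sign_off())
```

```text
the job is handed in; nothing more can be done
None
```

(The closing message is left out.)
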